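Load the jar tray and put it away in the counter cupboard

TASK

Stand every brass-lidded jar upright on the wooden tray. Then slide the loaded tray through the doorway of the low cupboard, all the way in until its front board is flush with the front of the cupboard, and shut the cupboard door fully. Leave the other jars and kitchen things where they are.

Things in the scene. Friction and masses are not known exactly. Their poses are not given: they have to be found in the camera images.
- jar1: closed glass jar of pale cream oats with a brass-coloured screw lid: 66 mm diameter, 80 mm tall over the lid (the lid is the top 18 mm, 66 mm wide), about 0.2 kg; origin at the centre of its underside, z up its axis. A jar that is not there this time reads None from the very start.
- jar2: closed glass jar of red-orange popping corn with a brass-coloured screw lid: 66 mm diameter, 80 mm tall over the lid (the lid is the top 18 mm, 66 mm wide), about 0.2 kg; origin at the centre of its underside, z up its axis. A jar that is not there this time reads None from the very start.
- jar3: closed glass jar of golden millet with a brass-coloured screw lid: 66 mm diameter, 80 mm tall over the lid (the lid is the top 18 mm, 66 mm wide), about 0.2 kg; origin at the centre of its underside, z up its axis. A jar that is not there this time reads None from the very start.
- jar4: closed glass jar of tan brown rice with a brass-coloured screw lid: 66 mm diameter, 80 mm tall over the lid (the lid is the top 18 mm, 66 mm wide), about 0.2 kg; origin at the centre of its underside, z up its axis. A jar that is not there this time reads None from the very start.
- jar5: closed glass jar of dark brown buckwheat with a brass-coloured screw lid: 66 mm diameter, 80 mm tall over the lid (the lid is the top 18 mm, 66 mm wide), about 0.2 kg; origin at the centre of its underside, z up its axis. A jar that is not there this time reads None from the very start.
- tray: loose plywood tray flat on the counter, 288 mm long (its x), 178 wide (y), 0.5 kg, for two rows of three jars; origin at the centre of its underside. Floor 8 mm thick; sides 44 mm high, 8 mm thick, also round the +x end (corners bevelled), 162 mm between the sides. Front board at the -x end, x = -144 to -130 mm, 58 mm high. Goes into the cupboard +x end first.
- tray_grip (a point): middle of the top edge of the raised grip in the middle of the tray's front board: the grip is 60 mm wide (tray's y), 14 mm thick (x) and reaches 100 mm above the counter; the tray can be pushed or steered by it, and slides easily on nylon glides (friction about 0.3)
- cupboard: fixed low wooden cupboard. Origin on the counter in the middle of its doorway, in the plane of its front; +x points into it, y along its front. Doorway 192 mm wide, 112 mm high under a 14 mm roof (top at 126 mm) that begins in the front plane. The bay is as wide, has no floor (the marble runs through), 293 mm deep: a flush tray has its origin at x = 144 mm, y = 0 and can go 5 mm further.
- door (a joint): angle of the cupboard door, hinged on the +y side of the doorway: 0 shut, growing to 2.45 as the free edge swings out to the cupboard's -x and round to +y; it stays where it is left (light friction). Door 212 mm wide, 15 mm thick, top edge 122 mm up. Can be pushed shut from its outer side. A knob (24 mm wide) stands 24 mm out of the outer face, 20 mm from the free edge, 79 mm up.
- door_hinge (a point): the door's hinge line at the door's top edge, mid thickness. Beyond it the cupboard's front goes on as a drawer block 200 mm wide (126 mm high); a herb pot and a tin stand fixed on the cupboard's top, 180 mm or more behind the front, up to 110 mm high
- door_edge (a point): the free upright edge of the door, at its top, in the middle of the door's thickness
- tall1: tall glass jar with a black lid, 72 mm wide, 120 mm tall (too tall for the cupboard); bystander; origin under its centre
- tall2: another tall black-lidded jar like tall1; bystander
- white_jar: wide squat jar with a white lid, 90 mm wide, 90 mm tall; bystander; origin under its centre
- bowl: blue bowl, 130 mm wide, 55 mm high; bystander; origin under its centre
- mug: white mug, 80 mm wide, 88 mm high; bystander; origin under its centre
Mind the look-alikes: they are no part of the job. Leave any turquoise look-alike of the jar4 alone.

How it is judged:
On the way, in this order (a step that is already met when the one before it is completed fails the run):
1. every brass-lidded jar stands upright on the tray, let go of (x of jar1 in the frame of tray between -0.115 and 0.122 m and y of jar1 in the frame of tray between -0.07 and 0.07 m and z of each of jar1, jar2, jar3, jar4, jar5 in the frame of tray below 0.016 m and angle between each of jar1, jar2, jar3, jar4, jar5's own z axis and vertical below 0.12 rad and contact force between each of jar1, jar2, jar3, jar4, jar5 and the fingers below 0.05 N and x of jar2 in the frame of tray between -0.115 and 0.122 m and y of jar2 in the frame of tray between -0.07 and 0.07 m and x of jar3 in the frame of tray between -0.115 and 0.122 m and y of jar3 in the frame of tray between -0.07 and 0.07 m and x of jar4 in the frame of tray between -0.115 and 0.122 m and y of jar4 in the frame of tray between -0.07 and 0.07 m and x of jar5 in the frame of tray between -0.115 and 0.122 m and y of jar5 in the frame of tray between -0.07 and 0.07 m), for 0.3 s.
2. the loaded tray is in the cupboard, its front board flush or nearly so (all of step 1 and x of tray in the frame of cupboard above 0.13 m and y of tray in the frame of cupboard between -0.012 and 0.012 m and height (world z) of tray below 0.006 m), for 0.2 s.
3. the door is shut (value of joint door below 0.03 rad), for 0.2 s.
At the end, for the whole second after the job is handed in: every brass-lidded jar present stands upright (within 7 degrees) on the tray's floor, the tray is in the cupboard with its front board within 6 mm of flush, the door is shut to within 0.03 rad, and all is at rest (all of step 1 and x of tray in the frame of cupboard above 0.138 m and y of tray in the frame of cupboard between -0.012 and 0.012 m and height (world z) of tray below 0.006 m and value of joint door below 0.03 rad and linear speed of tray below 0.02 m/s); the robot touches nothing.
It fails at once if a bystander (black- or white-lidded jar, bowl or mug) is shifted by more than 4 cm (distance of any of tall1, tall2, white_jar, bowl, mug from where it was at the start of the episode above 0.04 m).
It fails at once if a black- or white-lidded jar is tipped over (angle between any of tall1, tall2, white_jar's own z axis and vertical above 0.5 rad).
Of jar1, jar2, jar3, jar4, jar5 only 3 to 5 are there at a start; the rules pass over those that are not, and their reading is None.
At some moment in a run one of jar1, jar2, jar3, jar4, jar5 may be knocked a few centimetres aside while the robot is not near it.
Once in a run the grip may slacken for a moment while it holds something.
It also fails if it takes over 210 s, if anything falls off the work surface, if the arm or the gripper's body presses on something with over 40 N, if the wrist force passes 120 N, or if a joint passes its speed limit or range.

ROBOT

A 6-joint arm with a two-finger parallel gripper is mounted at the origin on the work surface. World frame = base frame: x ahead of the robot, y to its left, z up, the work surface at z = 0. Lengths are in m, angles in rad, forces in N, time in s.
With the tool pointing down it reaches from about 0.35 to 0.775 m from the base axis. Payload 7.3 kg.
Tool frame: the origin (TCP) lies at the very end of the fingers, on their centre line; the grasp point (between the pads) lies 19 mm behind it; z points along the fingers, y is the line along which they close (so a half turn about z gives the same grasp; the last joint's range is limited). The gripper opens to 92 mm and grips with 3 to 60 N. Pads are 19 mm wide; open, the fingers measure 130 mm over their backs; the gripper's body (75 mm by 190 mm) begins 47 mm behind the grasp point.
Start: joints at [1.137, 0.342, 1.524, -0, 1.275, -0.146], TCP at [0.149, 0.503, 0.227] pointing down, gripper open.
Joint ranges: [-2.53, 2.53], [-0.77, 2.02], [0.04, 2.7], [-1, 4.14], [0.28, 2.66], [-3.11, 3.11]. Speed limits (rad/s): [2.57, 2.57, 3.14, 3.14, 3.14, 3.14].

INTERFACE

Orientations are given as [roll, pitch, yaw] about the fixed x, y, z axes, in that order (R = Rz(yaw) Ry(pitch) Rx(roll)).
In Python, from cell import telemetry, eyes, job gives the robot as it stands.
- The arm moves only by the tool apply_moves, never from a script. Its arguments are lists of equal length, an entry for each row: "delta_pos": the shift along the world's x, y, z each as a share of 0.4 m, from -1 to 1, a list of three; "dr": the turn, a rotation vector about the world's x, y, z each as a share of 0.5 rad, from -1 to 1, a list of three; "jaw": the opening, from 0 (shut) to 1 (fully open). A call has 1 to 8 rows; each row is the pose to reach, as a shift and turn from the pose commanded when the call began; what a row does not reach only later rows make up. A row lasts 1/12 s, in which the tool goes at most 41.7 mm and 7.16 degrees, less where a joint would pass 70% of its speed; a pose out of reach is approached as far as the arm can. A call with a number of a shift or a turn outside -1 to 1 is refused whole. A call with a gripper value outside its range is refused whole. The fingers move at their own pace and stop on an object; "force" is the grip in N (left out, the last holds). Time passes only in rows, so rows that repeat a pose let the fingers close. It gives the time, the measured TCP pose, the force, the opening and the grip force at its end, in the units of the state.
- telemetry.observe(): the state, without advancing time (a new reading comes with each control period).
- eyes.read_camera(name): name is "scene" or "top" or "wrist"; returns the picture (400x640x3 uint8, red, green, blue); there is no depth.
- eyes.camera_model(name): a dict with "vertical_fov" (degrees; the focal length in pixels is half the picture's height over the tangent of half this angle, whatever the lens; pixels are square), "cx", "cy" (the principal point, pixels), "k1" (the pictures are not rectified: a ray, as slopes to the right and down, at radius r is drawn at 1 + k1 r^2 times it, then the intrinsics apply), "rvec" (rotation vector, rad) and "tvec" (3), from world to camera coordinates, as OpenCV has them; the wrist camera has in their place "hand_eye" (4x4, takes a point from camera to tool coordinates, whose origin is the TCP and whose axes are the flange's). Camera axes: x right, y down, z forward; pixel columns grow to the right and rows downward; lengths in m; the calibration is good to about 2 mm. A picture is of the moment at which its call begins: read the wrist's pose just before it. camera_model takes no time and is no camera call.
- job.hand_in(): hands the job in; it is judged then, once.
The state is a dict: "time": time; "qpos": joint angles; "qvel": joint speeds; "joint_efforts": joint torques, N m; "tool_pos": TCP position; "tool_rot": TCP orientation; "contact_force": force on the tool from outside, world axes, zero at the start; "torque": the same for the moment, N m; "opening": finger opening in m; "grip_force": force on a finger pad.
Only numpy, scipy, OpenCV 4.12 (cv2) and the standard library are available. Lean on these libraries where they do the work, as an engineer would, in place of code of your own. Each camera call takes 0.05 s, during which the arm holds its last target. There are 200 camera calls.

## Working session

There is one attempt and no reset: what is moved stays moved. The work goes in short steps, Python scripts to look and compute and a tool call to move; the robot and the scene stay as the last step left them, time stands still between calls to the robot, and variables do not carry over. Pictures are saved under pics/ and viewed, at most 14 in all, crops included, and the job is handed in when it is done.

Besides the shell and the picture viewer there is one more tool, called after ">>>" in YAML: its name, and indented under it one key for each argument. apply_moves: Moves the arm, as the interface text tells. Its arguments: {"type":"object","properties":{"delta_pos":{"type":"array"},"dr":{"type":"array"},"jaw":{"type":"array"},"force":{"type":"number"}},"required":["delta_pos","dr","jaw"]}

```bash
mkdir -p pics
cat > h.py <<'E'
import numpy as np, cv2
from cell import telemetry, eyes, job
from scipy.spatial.transform import Rotation as R
def snap(n,f=None):
    im=eyes.read_camera(n)
    if f: cv2.imwrite('pics/'+f,im[:,:,::-1])
    return im
def model(n):
    m=eyes.camera_model(n); f=200/np.tan(np.radians(m['vertical_fov'])/2)
    if 'rvec' in m:
        Rc=cv2.Rodrigues(np.array(m['rvec'],float))[0]; t=np.array(m['tvec'],float).ravel()
        Rw=Rc.T; o=-Rc.T@t
    else:
        s=telemetry.observe(); H=np.array(m['hand_eye']); Rt=R.from_euler('xyz',s['tool_rot']).as_matrix()
        Rw=Rt@H[:3,:3]; o=np.array(s['tool_pos'])+Rt@H[:3,3]
    return f,m['cx'],m['cy'],m['k1'],Rw,o
def pt(n,uv,z,M=None):
    f,cx,cy,k,Rw,o=M or model(n)
    out=[]
    for u,v in np.atleast_2d(uv):
        d=np.array([(u-cx)/f,(v-cy)/f]); s=d.copy()
        for _ in range(20): s=d/(1+k*(s@s))
        r=Rw@np.array([s[0],s[1],1]); out.append(o+r*(z-o[2])/r[2])
    return np.array(out)
def px(n,P,M=None):
    f,cx,cy,k,Rw,o=M or model(n); out=[]
    for p in np.atleast_2d(P):
        c=Rw.T@(p-o); s=c[:2]/c[2]; s=s*(1+k*(s@s)); out.append([s[0]*f+cx,s[1]*f+cy])
    return np.array(out)
E
python3 - <<'E'
from h import *
for n in('scene','top'):
    snap(n,n+'0.png'); m=model(n); print(n,m[0],m[3],m[5],m[4][:,2])
print(telemetry.observe()); print(eyes.camera_model('wrist'))
E
```

```text
scene 441.90356658440714 -0.055604968256906105 [1.17937294 0.262349   1.01231594] [-0.60249246 -0.08909621 -0.79313599]
top 383.14461315066836 -0.017599701520919886 [0.386195   0.15107868 1.08281767] [ 0.12875181 -0.01099453 -0.9916159 ]
{'time': 0.1, 'qpos': array([ 1.13699256e+00,  3.42677825e-01,  1.52494286e+00, -1.75650440e-05,
        1.27540832e+00, -1.46023334e-01]), 'qvel': array([-1.13772564e-03, -2.25365806e-03,  3.86558068e-04, -1.39453063e-03,
       -1.28770152e-03, -2.51593085e-05]), 'joint_efforts': array([ 1.99052760e-03, -4.32005489e+01, -2.44697446e+01,  7.17674894e-02,
        5.25837787e-02, -7.94115476e-05]), 'tool_pos': array([0.14884344, 0.50306576, 0.22609415]), 'tool_rot': array([-3.14016915e+00, -1.92377807e-04,  2.85381721e+00]), 'contact_force': array([-0.10340396, -0.34971635,  0.07373954]), 'torque': array([-0.02500257, -0.02624966,  0.05251319]), 'grip_force': 0.0, 'opening': 0.09182053310405541}
{'vertical_fov': 71.4909902348914, 'cx': 320.07553251543544, 'cy': 194.9783155802894, 'k1': 0.0009061366311108616, 'hand_eye': array([[-1.55464590e-04, -9.52640233e-01, -3.04099592e-01,
         8.29468162e-02],
       [ 9.99999794e-01,  4.12720360e-05, -6.40520293e-04,
         4.41653705e-04],
       [ 6.22736210e-04, -3.04099629e-01,  9.52640031e-01,
        -1.57815065e-01],
       [ 0.00000000e+00,  0.00000000e+00,  0.00000000e+00,
         1.00000000e+00]])}
```

View pics/scene0.png

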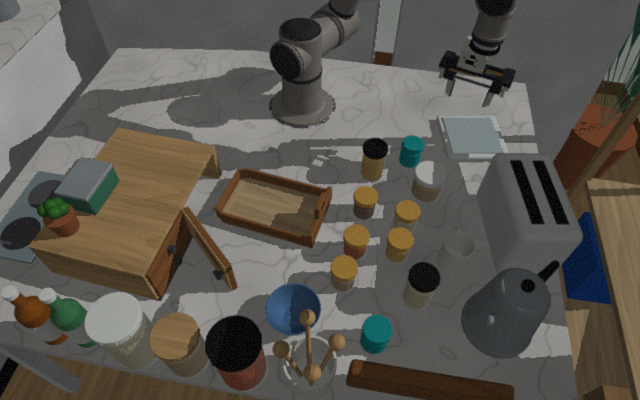

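View pics/top0.png

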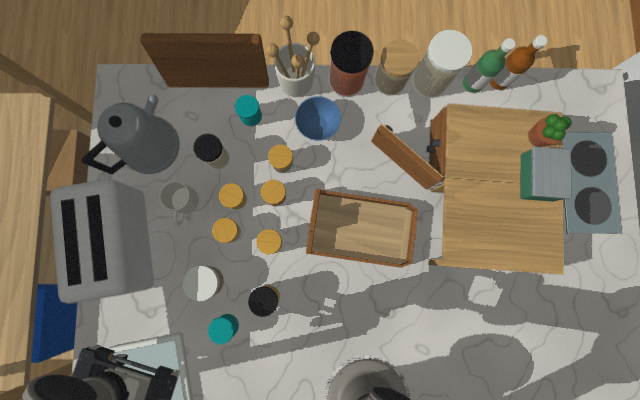

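Brass lids in the top view: (280,157), (273,192), (231,195), (224,230), (268,241). Possible mix-ups are the turquoise jars (248,111) and (222,330), the black lids (208,148) and (263,301), and the white jar (200,283). The tray is at about (362,230) with its front board on the left. The cupboard is on the right, with its door standing open at (408,157).

```bash
cat >> h.py <<'E'
def lids(im=None,n='top',z=0.08,amin=150):
    im=snap(n) if im is None else im
    hsv=cv2.cvtColor(im,cv2.COLOR_RGB2HSV)
    m=cv2.inRange(hsv,(12,150,120),(26,255,255))
    m=cv2.morphologyEx(m,cv2.MORPH_OPEN,np.ones((5,5)))
    k,l,st,c=cv2.connectedComponentsWithStats(m)
    out=[]
    for i in range(1,k):
        if st[i,4]>amin:
            cs,_=cv2.findContours((l==i).astype(np.uint8),0,2)
            (cx,cy),r=cv2.minEnclosingCircle(max(cs,key=len)); out.append((c[i],st[i,4],r,pt(n,c[i],z)[0]))
    return out
E
python3 - <<'E'
from h import *
im=cv2.imread('pics/top0.png')[:,:,::-1].copy()
for l in lids(im): print(np.round(l[0]),l[1],round(l[2],1),l[3].round(3))
im2=cv2.imread('pics/scene0.png')[:,:,::-1].copy()
for l in lids(im2,'scene'): print(np.round(l[0]),l[1],round(l[2],1),l[3].round(3))
c=cv2.resize(im[70:290,190:450],None,fx=3,fy=3,interpolation=cv2.INTER_CUBIC)[:600,:800]
cv2.imwrite('pics/c0.png',c[:,:,::-1])
c=cv2.resize(im2[110:310,130:430],None,fx=2.66,fy=2.66,interpolation=cv2.INTER_CUBIC)
cv2.imwrite('pics/c1.png',c[:,:,::-1])
E
```

```text
[518.  57.] 216 9.3 [ 0.942 -0.428  0.08 ]
[280. 156.] 434 11.9 [0.65  0.238 0.08 ]
[273. 192.] 442 12.1 [0.553 0.256 0.08 ]
[231. 195.] 451 12.1 [0.544 0.367 0.08 ]
[224. 230.] 467 12.4 [0.452 0.38  0.08 ]
[268. 241.] 467 12.2 [0.422 0.265 0.08 ]
[366. 195.] 315 11.2 [0.425 0.266 0.08 ]
[408. 210.] 343 11.9 [0.454 0.381 0.08 ]
[356. 235.] 387 12.1 [0.557 0.257 0.08 ]
[400. 238.] 407 12.5 [0.546 0.368 0.08 ]
[344. 267.] 477 13.2 [0.653 0.24  0.08 ]
```

View pics/c0.png

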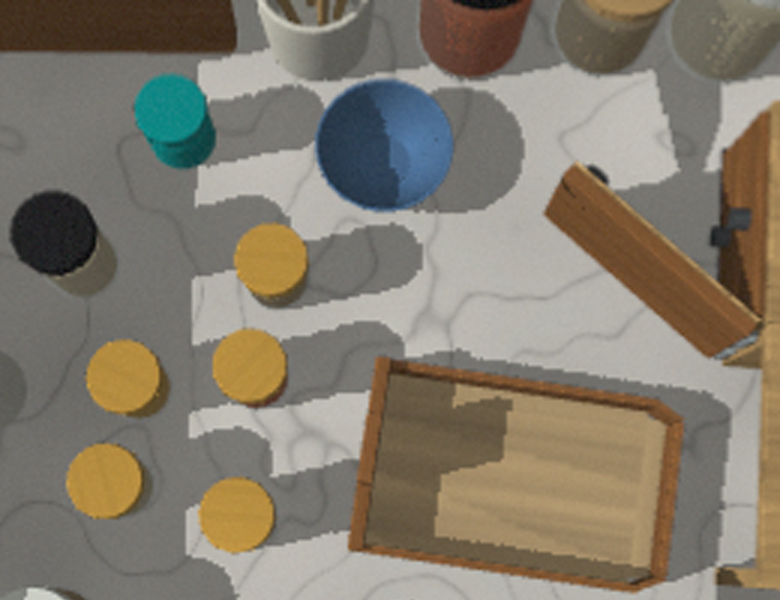

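View pics/c1.png

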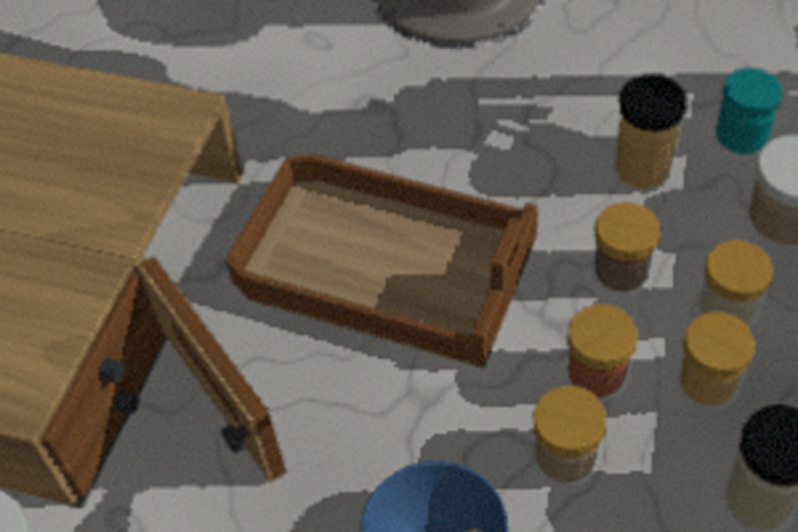

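The crops confirm five upright brass-lidded jars. The tray's front board, with its raised grip, faces the jars, and the doorway is the half of the cupboard next to the tray. Next I'll measure the tray and cupboard.

Run:
```python
from h import *
im=cv2.imread('pics/top0.png')
c=cv2.resize(im[100:280,360:480],None,fx=4,fy=4,interpolation=cv2.INTER_CUBIC)[:600]
c=cv2.resize(im[175:285,295:455],None,fx=5,fy=5,interpolation=cv2.INTER_CUBIC)
cv2.imwrite('pics/c2.png',c)
def o(a,b): return np.array([190+a/3,70+b/3])
P=lambda uv,z: pt('top',uv,z)[0].round(4)
print('FL',P(o(378,357),.058),'FR',P(o(349,548),.058))
print('blk',P((208,148),.12),P((263,301),.12),'bowl',P((318,119),.055),'wj',P((202,283),.09),'mug',P((176,197),.088),'tq',P((248,108),.08),P((222,328),.08))
print('door hinge',P(o(755,325),.122),'edge',P(o(560,188),.122), 'roofcorner',P((443,268),.126),P((446,107),.126),P((443,180),.126))
```

```text
FL [0.5647 0.1408 0.058 ] FR [0.3931 0.166  0.058 ]
blk [0.6599 0.4205 0.12  ] [0.2745 0.2707 0.12  ] bowl [0.7633 0.1358 0.055 ] wj [0.3154 0.4304 0.09  ] mug [0.5365 0.5081 0.088 ] tq [0.7842 0.3273 0.08  ] [0.2026 0.3783 0.08  ]
door hinge [ 0.5829 -0.1811  0.122 ] edge [ 0.7029 -0.0159  0.122 ] roofcorner [ 0.3556 -0.1742  0.126 ] [ 0.7729 -0.1991  0.126 ] [ 0.5778 -0.183   0.126 ]
```

View pics/c2.png

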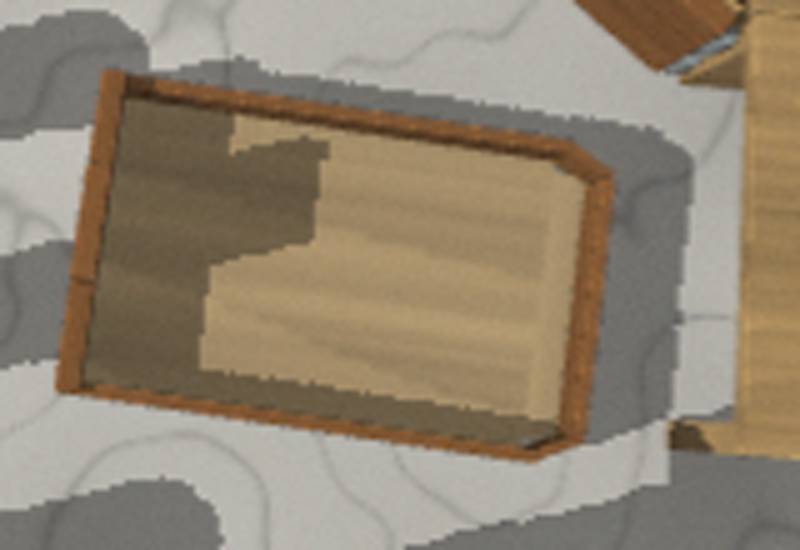

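Run:
```python
from h import *
o=lambda a,b: np.array([295+a/5,175+b/5])
P=lambda a,b,z: pt('top',o(a,b),z)[0][:2]
FLo,FRo=P(102,70,.058),P(56,391,.058)
print('front',FLo,FRo,np.linalg.norm(FLo-FRo))
s1=P(160,84,.044),P(560,139,.044); s2=P(120,399,.044),P(520,459,.044); e=P(613,185,.044),P(585,435,.044)
ang=lambda a,b: np.degrees(np.arctan2(*(b-a)[::-1]))
print('side dirs',ang(*s1),ang(*s2),'end',ang(*e)+90-180,'front',ang(FLo,FRo)+90-180)
th=np.radians(np.mean([ang(*s1),ang(*s2)])); ux=np.array([np.cos(th),np.sin(th)]); uy=np.array([-ux[1],ux[0]])
f=np.mean([FLo@ux,FRo@ux]); g=np.mean([x@ux for x in e]); print('len',g-f,'width',np.mean([x@uy for x in s1]),np.mean([x@uy for x in s2]))
c=ux*((f+g)/2)+uy*np.mean([x@uy for x in s1+s2]); print('tray c',c,'yaw',th)
r=P(747,20,.126),P(737,400,.126); print('roof edge',r,ang(*r)+90-180)
print('wall foot',P(669,421,0),P(669,455,0),'roof corner',P(735,457,.126),'hinge corner', P(745,12,.126), 'floor meets wall by hinge',P(690,80,0))
im2=cv2.imread('pics/scene0.png')
q=lambda a,b: np.array([130+a/2.66,110+b/2.66])
for n,(a,b,z) in dict(cornr=(222,97,.126),hinge=(140,262,.126),drawerR=(40,440,.126),FL=(484,335,.058),FR=(533,206,.058),wallfoot=(240,180,0),dooredge=(268,415,.122),doorhinge=(148,262,.122)).items(): print(n,pt('scene',q(a,b),z)[0].round(4))
```

```text
front [0.56466732 0.14245185] [0.39174127 0.1663362 ] 0.1745676978342959
side dirs -97.65381717397982 -98.33455505975795 end 81.89334018824024 front 82.13612515581673
len 0.2856495178301672 width 0.53931941397534 0.36485959272879415
tray c [0.45834553 0.01295661] yaw -1.710321195551479
roof edge (array([ 0.58041656, -0.18669486]), array([ 0.3876647 , -0.17393881])) 86.21376649846331
wall foot [ 0.37607572 -0.17774049] [ 0.35715207 -0.17710451] roof corner [ 0.35957472 -0.17186809] hinge corner [ 0.58457674 -0.18583563] floor meets wall by hinge [ 0.57062811 -0.19665042]
cornr [ 0.367  -0.1735  0.126 ]
hinge [ 0.5886 -0.1801  0.126 ]
drawerR [ 0.7828 -0.1966  0.126 ]
FL [0.566  0.1445 0.058 ]
FR [0.3977 0.1652 0.058 ]
wallfoot [ 0.3737 -0.1732  0.    ]
dooredge [ 0.7217 -0.015   0.122 ]
doorhinge [ 0.5846 -0.1747  0.122 ]
```

Tray centre is at about (0.459, 0.013) with yaw -98°. The plan is a staggered layout with the jaws closing along the tray's x axis. I'll start with the jar at (0.4235, 0.2655).

>>> apply_moves:
  delta_pos:
    - [0.686,-0.594,-0.1]
    - [0.686,-0.594,-0.1]
    - [0.686,-0.594,-0.1]
    - [0.686,-0.594,-0.1]
    - [0.686,-0.594,-0.1]
    - [0.686,-0.594,-0.1]
    - [0.686,-0.594,-0.1]
    - [0.686,-0.594,-0.1]
  dr:
    - [0,0,0.294]
    - [0,0,0.294]
    - [0,0,0.294]
    - [0,0,0.294]
    - [0,0,0.294]
    - [0,0,0.294]
    - [0,0,0.294]
    - [0,0,0.294]
  jaw: [1,1,1,1,1,1,1,1]
  force: 30

```text
time: 0.77
tool_pos: [0.3974, 0.2875, 0.1903]
tool_rot: [-3.142, -0.0, 3.001]
contact_force: [1.8, 1.0, 0.0]
opening: 0.0918
grip_force: 0.0
```

>>> apply_moves:
  delta_pos:
    - [0.065,-0.055,0]
    - [0.065,-0.055,0]
    - [0.065,-0.055,0]
  dr:
    - [0,0,0]
    - [0,0,0]
    - [0,0,0]
  jaw: [1,1,1]

```text
time: 1.02
tool_pos: [0.4233, 0.2659, 0.1901]
tool_rot: [-3.141, -0.001, 2.997]
contact_force: [0.1, 0.5, -0.5]
opening: 0.0918
grip_force: 0.0
```

Run:
```python
from h import *
s=telemetry.observe(); print(s['tool_pos'],s['tool_rot'],s['contact_force'])
M=model('wrist'); im=snap('wrist','w0.png'); 
for l in lids(im,'wrist',amin=800): print(l[0].round(),l[1],l[3].round(4))
```

```text
[0.42326912 0.26593336 0.19013393] [-3.14120395e+00 -1.00952830e-03  2.99704468e+00] [ 0.09341805  0.5251875  -0.45241916]
[318. 189.] 3118 [0.4184 0.2654 0.08  ]
[434. 201.] 2944 [0.4476 0.3803 0.08  ]
[327. 308.] 1197 [0.5624 0.2546 0.08  ]
```

View pics/w0.png

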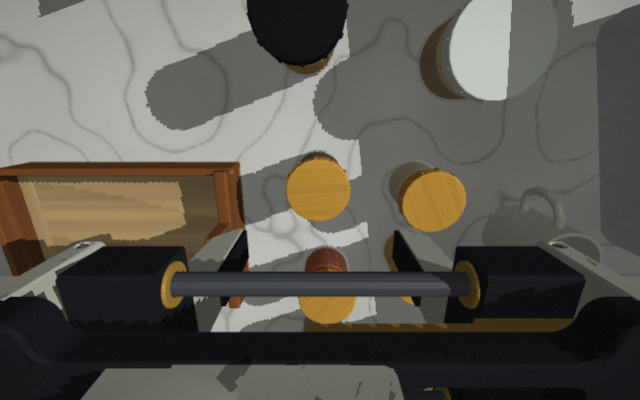

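The wrist view shows the target lid at (318,189), between the fingers, which agrees with the top view within 5 mm. Descending to grip.

>>> apply_moves:
  delta_pos:
    - [-0.003,0,-0.1]
    - [-0.003,0,-0.2]
    - [-0.003,0,-0.28]
    - [-0.003,0,-0.345]
    - [-0.003,0,-0.345]
    - [-0.003,0,-0.345]
    - [-0.003,0,-0.345]
    - [-0.003,0,-0.345]
  dr:
    - [0,0,0]
    - [0,0,0]
    - [0,0,0]
    - [0,0,0]
    - [0,0,0]
    - [0,0,0]
    - [0,0,0]
    - [0,0,0]
  jaw: [1,1,1,1,1,0.6,0.6,0.6]
  force: 30

```text
time: 1.73
tool_pos: [0.4221, 0.2683, 0.0547]
tool_rot: [3.139, 0.003, 3.002]
contact_force: [-0.3, 0.1, 0.3]
opening: 0.0763
grip_force: 0.0
```

>>> apply_moves:
  delta_pos:
    - [0,0,0]
    - [0,0,0]
    - [0,0,0.02]
    - [0,0,0.1]
    - [0,0,0.2]
    - [0,0,0.28]
    - [0,0,0.28]
    - [0,0,0.28]
  dr:
    - [0,0,0]
    - [0,0,0]
    - [0,0,0]
    - [0,0,0]
    - [0,0,0]
    - [0,0,0]
    - [0,0,0]
    - [0,0,0]
  jaw: [0.6,0.6,0.6,0.6,0.6,0.6,0.6,0.6]

```text
time: 2.4
tool_pos: [0.4221, 0.2676, 0.1669]
tool_rot: [3.139, 0.004, 3.001]
contact_force: [-0.1, 0.5, -2.2]
opening: 0.0654
grip_force: 30.0
```

>>> apply_moves:
  delta_pos:
    - [0.0,0,0.03]
    - [0.168,-0.89,0.03]
    - [0.168,-0.89,0.03]
    - [0.168,-0.89,0.03]
    - [0.168,-0.89,0.03]
    - [0.168,-0.89,0.03]
    - [0.168,-0.89,0.03]
    - [0.168,-0.89,0.03]
  dr:
    - [0,0,0]
    - [0,0,0]
    - [0,0,0]
    - [0,0,0]
    - [0,0,0]
    - [0,0,0]
    - [0,0,0]
    - [0,0,0]
  jaw: [0.6,0.6,0.6,0.6,0.6,0.6,0.6,0.6]

```text
time: 3.07
tool_pos: [0.4741, -0.0212, 0.1752]
tool_rot: [3.141, -0.003, 3.001]
contact_force: [1.8, -0.2, -2.2]
opening: 0.0654
grip_force: 30.0
```

>>> apply_moves:
  delta_pos:
    - [0.037,-0.167,0]
    - [0.037,-0.167,0]
    - [0.037,-0.167,0]
    - [0.037,-0.167,-0.1]
    - [0.037,-0.167,-0.1]
    - [0.037,-0.167,-0.1]
  dr:
    - [0,0,0]
    - [0,0,0]
    - [0,0,0]
    - [0,0,0]
    - [0,0,0]
    - [0,0,0]
  jaw: [0.6,0.6,0.6,0.6,0.6,0.6]

```text
time: 3.57
tool_pos: [0.4877, -0.085, 0.1345]
tool_rot: [3.14, -0.007, 3.001]
contact_force: [0.3, -0.2, -0.8]
opening: 0.0653
grip_force: 30.0
```

>>> apply_moves:
  delta_pos:
    - [0.002,-0.005,-0.06]
    - [0.002,-0.005,-0.12]
    - [0.002,-0.005,-0.165]
    - [0.002,-0.005,-0.178]
    - [0.002,-0.005,-0.178]
    - [0.002,-0.005,-0.178]
  dr:
    - [0,0,0]
    - [0,0,0]
    - [0,0,0]
    - [0,0,0]
    - [0,0,0]
    - [0,0,0]
  jaw: [0.6,0.6,0.6,0.6,0.6,0.6]

```text
time: 4.07
tool_pos: [0.4916, -0.0879, 0.0667]
tool_rot: [-3.141, 0.001, 3.002]
contact_force: [-0.3, -0.1, -2.0]
opening: 0.0655
grip_force: 30.0
```

>>> apply_moves:
  delta_pos:
    - [0,0,-0.012]
    - [0,0,-0.014]
    - [0,0,-0.014]
    - [0,0,-0.014]
    - [0,0,-0.014]
  dr:
    - [0,0,0]
    - [0,0,0]
    - [0,0,0]
    - [0,0,0]
    - [0,0,0]
  jaw: [0.6,0.6,0.6,0.6,0.6]

```text
time: 4.48
tool_pos: [0.4926, -0.0887, 0.0621]
tool_rot: [-3.141, 0.005, 3.001]
contact_force: [0.0, 0.8, 6.1]
opening: 0.0653
grip_force: 30.0
```

>>> apply_moves:
  delta_pos:
    - [0,0,0.002]
    - [0,0,0.002]
    - [0,0,0.002]
    - [0,0,0.1]
    - [0,0,0.2]
    - [0,0,0.3]
    - [0,0,0.3]
  dr:
    - [0,0,0]
    - [0,0,0]
    - [0,0,0]
    - [0,0,0]
    - [0,0,0]
    - [0,0,0]
    - [0,0,0]
  jaw: [0.82,0.82,0.82,0.85,0.9,1,1]

```text
time: 5.07
tool_pos: [0.4946, -0.0893, 0.1873]
tool_rot: [-3.139, 0.013, 3.001]
contact_force: [1.2, -0.5, 0.4]
opening: 0.0901
grip_force: 0.0
```

>>> apply_moves:
  delta_pos:
    - [0.05,0.3,0]
    - [0.156,0.86,0]
    - [0.156,0.86,0]
    - [0.156,0.86,0]
    - [0.156,0.86,0]
    - [0.156,0.86,0]
    - [0.156,0.86,0]
    - [0.156,0.86,0]
  dr:
    - [0,0,0]
    - [0,0,0]
    - [0,0,0]
    - [0,0,0]
    - [0,0,0]
    - [0,0,0]
    - [0,0,0]
    - [0,0,0]
  jaw: [1,1,1,1,1,1,1,1]

```text
time: 5.73
tool_pos: [0.5503, 0.242, 0.1797]
tool_rot: [3.142, 0.0, 3.001]
contact_force: [0.8, -0.3, 1.0]
opening: 0.0918
grip_force: 0.0
```

Run:
```python
from h import *
s=telemetry.observe(); print(s['tool_pos'])
for n in('top','scene'):
    for l in lids(snap(n),n): print(n,l[0].round(),l[1],l[3].round(4))
```

```text
[0.55026357 0.24197821 0.17971538]
top [517.  58.] 296 [ 0.9387 -0.4251  0.08  ]
top [272. 198.] 153 [0.5356 0.2577 0.08  ]
top [402. 214.] 498 [ 0.4938 -0.0875  0.08  ]
top [219. 230.] 226 [0.4498 0.3938 0.08  ]
scene [233. 195.] 365 [ 0.4898 -0.087   0.08  ]
scene [408. 210.] 321 [0.4548 0.3825 0.08  ]
scene [356. 235.] 388 [0.5569 0.2566 0.08  ]
scene [400. 238.] 406 [0.5459 0.3675 0.08  ]
scene [344. 267.] 477 [0.6531 0.2394 0.08  ]
```

>>> apply_moves:
  delta_pos:
    - [0.0125,0.036,0]
    - [0.0125,0.036,0]
    - [0.0125,0.036,-0.1]
    - [0.0125,0.036,-0.2]
    - [0.0125,0.036,-0.28]
    - [0.0125,0.036,-0.318]
    - [0.0125,0.036,-0.318]
    - [0.0125,0.036,-0.318]
  dr:
    - [0,0,0]
    - [0,0,0]
    - [0,0,0]
    - [0,0,0]
    - [0,0,0]
    - [0,0,0]
    - [0,0,0]
    - [0,0,0]
  jaw: [1,1,1,1,1,1,1,1]

```text
time: 6.5
tool_pos: [0.5552, 0.2532, 0.0524]
tool_rot: [-3.141, -0.001, 3.0]
contact_force: [0.6, 0.5, 0.7]
opening: 0.0916
grip_force: 0.0
```

>>> apply_moves:
  delta_pos:
    - [0,0,0]
    - [0,0,0]
    - [0,0,0]
    - [0,0,0]
    - [0,0,0]
    - [0,0,0]
  dr:
    - [0,0,0]
    - [0,0,0]
    - [0,0,0]
    - [0,0,0]
    - [0,0,0]
    - [0,0,0]
  jaw: [0.6,0.6,0.6,0.6,0.6,0.6]

```text
time: 7.0
tool_pos: [0.5558, 0.2543, 0.0537]
tool_rot: [3.141, 0.001, 3.001]
contact_force: [-0.9, -0.7, 5.4]
opening: 0.0655
grip_force: 30.0
```

>>> apply_moves:
  delta_pos:
    - [0,0,0.02]
    - [0,0,0.1]
    - [0,0,0.2]
    - [0,0,0.3]
    - [0,0,0.3]
    - [0,0,0.3]
  dr:
    - [0,0,0]
    - [0,0,0]
    - [0,0,0]
    - [0,0,0]
    - [0,0,0]
    - [0,0,0]
  jaw: [0.6,0.6,0.6,0.6,0.6,0.6]

```text
time: 7.5
tool_pos: [0.5564, 0.2547, 0.1755]
tool_rot: [3.139, 0.005, 3.001]
contact_force: [-0.7, -0.4, -3.0]
opening: 0.0651
grip_force: 30.0
```

>>> apply_moves:
  delta_pos:
    - [-0.136,-0.629,0]
    - [-0.136,-0.629,0]
    - [-0.136,-0.629,0]
    - [-0.136,-0.629,0]
    - [-0.136,-0.629,0]
    - [-0.136,-0.629,0]
    - [-0.136,-0.629,0]
    - [-0.136,-0.629,0]
  dr:
    - [0,0,0]
    - [0,0,0]
    - [0,0,0]
    - [0,0,0]
    - [0,0,0]
    - [0,0,0]
    - [0,0,0]
    - [0,0,0]
  jaw: [0.6,0.6,0.6,0.6,0.6,0.6,0.6,0.6]

```text
time: 8.17
tool_pos: [0.4994, 0.0003, 0.1712]
tool_rot: [-3.141, -0.004, 2.996]
contact_force: [0.3, 0.0, -2.8]
opening: 0.0651
grip_force: 30.0
```

>>> apply_moves:
  delta_pos:
    - [0,0,-0.08]
    - [0,0,-0.16]
    - [0,0,-0.24]
    - [0,0,-0.265]
    - [0,0,-0.27]
    - [0,0,-0.27]
    - [0,0,-0.27]
  dr:
    - [0,0,0]
    - [0,0,0]
    - [0,0,0]
    - [0,0,0]
    - [0,0,0]
    - [0,0,0]
    - [0,0,0]
  jaw: [0.6,0.6,0.6,0.6,0.6,0.6,0.6]

```text
time: 8.75
tool_pos: [0.502, 0.0031, 0.0657]
tool_rot: [3.141, 0.002, 3.002]
contact_force: [0.7, -0.4, -2.4]
opening: 0.0653
grip_force: 30.0
```

Lower the last few mm, release, lift, then move toward the jar at (0.652, 0.239).

>>> apply_moves:
  delta_pos:
    - [0,0,-0.009]
    - [0,0,-0.009]
    - [0,0,-0.009]
    - [0,0,-0.009]
  dr:
    - [0,0,0]
    - [0,0,0]
    - [0,0,0]
    - [0,0,0]
  jaw: [0.6,0.6,0.6,0.6]

```text
time: 9.08
tool_pos: [0.5013, 0.0026, 0.0616]
tool_rot: [3.141, 0.001, 3.001]
contact_force: [-0.7, 0.2, -1.9]
opening: 0.0652
grip_force: 30.0
```

>>> apply_moves:
  delta_pos:
    - [0,0,0.001]
    - [0,0,0.001]
    - [0,0,0.001]
    - [0,0,0.1]
    - [0,0,0.2]
    - [0,0,0.3]
    - [0,0,0.3]
  dr:
    - [0,0,0]
    - [0,0,0]
    - [0,0,0]
    - [0,0,0]
    - [0,0,0]
    - [0,0,0]
    - [0,0,0]
  jaw: [0.79,0.79,0.79,0.8,0.9,1,1]

```text
time: 9.67
tool_pos: [0.505, 0.0021, 0.1888]
tool_rot: [3.142, 0.014, 3.001]
contact_force: [0.8, -0.0, -0.1]
opening: 0.0884
grip_force: 0.0
```

>>> apply_moves:
  delta_pos:
    - [0.375,0.59,0]
    - [0.375,0.59,0]
    - [0.375,0.59,0]
    - [0.375,0.59,0]
    - [0.375,0.59,0]
    - [0.375,0.59,0]
    - [0.375,0.59,0]
    - [0.375,0.59,0]
  dr:
    - [0,0,0]
    - [0,0,0]
    - [0,0,0]
    - [0,0,0]
    - [0,0,0]
    - [0,0,0]
    - [0,0,0]
    - [0,0,0]
  jaw: [1,1,1,1,1,1,1,1]

```text
time: 10.33
tool_pos: [0.6523, 0.2439, 0.1794]
tool_rot: [3.14, 0.0, 3.005]
contact_force: [-1.0, -0.4, 0.3]
opening: 0.0919
grip_force: 0.0
```

Run:
```python
from h import *
s=telemetry.observe(); print(s['tool_pos'])
for n in('top','scene'):
    for l in lids(snap(n),n): print(n,l[0].round(),l[1],l[3].round(4))
```

```text
[0.6523234  0.24386749 0.17941839]
top [518.  57.] 369 [ 0.9412 -0.4284  0.08  ]
top [228. 196.] 317 [0.5407 0.3744 0.08  ]
top [368. 212.] 484 [0.5    0.0046 0.08  ]
top [402. 214.] 494 [ 0.494  -0.0876  0.08  ]
top [224. 230.] 467 [0.4516 0.38   0.08  ]
scene [233. 195.] 370 [ 0.4899 -0.0868  0.08  ]
scene [265. 202.] 365 [0.4969 0.0045 0.08  ]
scene [408. 210.] 335 [0.454  0.3813 0.08  ]
scene [403. 239.] 305 [0.5473 0.3746 0.08  ]
scene [344. 267.] 468 [0.6535 0.2396 0.08  ]
```

>>> apply_moves:
  delta_pos:
    - [0,-0.008,0]
    - [0,-0.008,-0.1]
    - [0,-0.008,-0.2]
    - [0,-0.008,-0.28]
    - [0,-0.008,-0.318]
    - [0,-0.008,-0.318]
    - [0,-0.008,-0.318]
  dr:
    - [0,0,0]
    - [0,0,0]
    - [0,0,0]
    - [0,0,0]
    - [0,0,0]
    - [0,0,0]
    - [0,0,0]
  jaw: [1,1,1,1,1,1,1]

```text
time: 11.02
tool_pos: [0.6508, 0.2339, 0.0542]
tool_rot: [-3.141, -0.001, 2.999]
contact_force: [0.1, 0.3, 1.1]
opening: 0.0917
grip_force: 0.0
```

>>> apply_moves:
  delta_pos:
    - [0,0,0]
    - [0,0,0]
    - [0,0,0]
    - [0,0,0]
    - [0,0,0]
    - [0,0,0]
  dr:
    - [0,0,0]
    - [0,0,0]
    - [0,0,0]
    - [0,0,0]
    - [0,0,0]
    - [0,0,0]
  jaw: [0.6,0.6,0.6,0.6,0.6,0.6]

```text
time: 11.52
tool_pos: [0.6514, 0.2356, 0.0551]
tool_rot: [3.141, 0.002, 3.001]
contact_force: [-0.3, 0.2, 5.8]
opening: 0.0654
grip_force: 30.0
```

>>> apply_moves:
  delta_pos:
    - [0,0,0.02]
    - [0,0,0.1]
    - [0,0,0.2]
    - [0,0,0.3]
    - [0,0,0.3]
    - [0,0,0.3]
  dr:
    - [0,0,0]
    - [0,0,0]
    - [0,0,0]
    - [0,0,0]
    - [0,0,0]
    - [0,0,0]
  jaw: [0.6,0.6,0.6,0.6,0.6,0.6]

```text
time: 12.02
tool_pos: [0.6522, 0.2358, 0.1773]
tool_rot: [3.139, 0.006, 3.001]
contact_force: [0.4, 0.1, -2.4]
opening: 0.0651
grip_force: 30.0
```

>>> apply_moves:
  delta_pos:
    - [-0.343,-0.355,0]
    - [-0.343,-0.355,0]
    - [-0.343,-0.355,0]
    - [-0.343,-0.355,0]
    - [-0.343,-0.355,0]
    - [-0.343,-0.355,0]
    - [-0.343,-0.355,0]
  dr:
    - [0,0,-1]
    - [0,0,-1]
    - [0,0,-1]
    - [0,0,-1]
    - [0,0,-1]
    - [0,0,-1]
    - [0,0,-1]
  jaw: [0.6,0.6,0.6,0.6,0.6,0.6,0.6]

```text
time: 12.6
tool_pos: [0.512, 0.0924, 0.1728]
tool_rot: [-3.14, -0.003, 2.499]
contact_force: [0.5, 0.9, -1.0]
opening: 0.0653
grip_force: 30.0
```

>>> apply_moves:
  delta_pos:
    - [0,0,-0.08]
    - [0,0,-0.16]
    - [0,0,-0.24]
    - [0,0,-0.265]
    - [0,0,-0.27]
    - [0,0,-0.27]
    - [0,0,-0.27]
  dr:
    - [0,0,0]
    - [0,0,0]
    - [0,0,0]
    - [0,0,0]
    - [0,0,0]
    - [0,0,0]
    - [0,0,0]
  jaw: [0.6,0.6,0.6,0.6,0.6,0.6,0.6]

```text
time: 13.18
tool_pos: [0.5147, 0.0938, 0.0664]
tool_rot: [3.141, 0.001, 2.501]
contact_force: [-0.2, 0.1, -0.4]
opening: 0.0656
grip_force: 30.0
```

>>> apply_moves:
  delta_pos:
    - [0,0,-0.009]
    - [0,0,-0.009]
    - [0,0,-0.009]
    - [0,0,-0.009]
  dr:
    - [0,0,0]
    - [0,0,0]
    - [0,0,0]
    - [0,0,0]
  jaw: [0.6,0.6,0.6,0.6]

```text
time: 13.52
tool_pos: [0.514, 0.0935, 0.0627]
tool_rot: [3.141, 0.001, 2.501]
contact_force: [-0.7, -0.1, -2.0]
opening: 0.0649
grip_force: 30.0
```

>>> apply_moves:
  delta_pos:
    - [0,0,0.001]
    - [0,0,0.001]
    - [0,0,0.001]
    - [0,0,0.1]
    - [0,0,0.2]
    - [0,0,0.3]
    - [0,0,0.3]
  dr:
    - [0,0,0]
    - [0,0,0]
    - [0,0,0]
    - [0,0,0]
    - [0,0,0]
    - [0,0,0]
    - [0,0,0]
  jaw: [0.82,0.82,0.82,0.85,0.9,1,1]

```text
time: 14.1
tool_pos: [0.5178, 0.0937, 0.1902]
tool_rot: [3.133, 0.011, 2.501]
contact_force: [0.3, 0.2, -1.0]
opening: 0.0898
grip_force: 0.0
```

>>> apply_moves:
  delta_pos:
    - [0.077,0.684,0]
    - [0.077,0.684,0]
    - [0.077,0.684,0]
    - [0.077,0.684,0]
    - [0.077,0.684,0]
    - [0.077,0.684,0]
    - [0.077,0.684,0]
    - [0.077,0.684,0]
  dr:
    - [0,0,1]
    - [0,0,1]
    - [0,0,1]
    - [0,0,1]
    - [0,0,1]
    - [0,0,1]
    - [0,0,1]
    - [0,0,1]
  jaw: [1,1,1,1,1,1,1,1]

```text
time: 14.77
tool_pos: [0.5438, 0.3722, 0.1814]
tool_rot: [3.14, 0.0, 3.006]
contact_force: [-0.7, -0.7, 0.5]
opening: 0.0919
grip_force: 0.0
```

Run:
```python
from h import *
s=telemetry.observe(); print(s['tool_pos'])
for n in('top','scene'):
    for l in lids(snap(n),n): print(n,l[0].round(),l[1],l[3].round(4))
```

```text
[0.54380652 0.37218849 0.18139652]
top [518.  57.] 263 [ 0.9407 -0.4267  0.08  ]
top [333. 206.] 477 [0.5146 0.0957 0.08  ]
top [368. 212.] 484 [0.5001 0.0045 0.08  ]
top [402. 214.] 495 [ 0.4938 -0.0875  0.08  ]
scene [233. 195.] 369 [ 0.49   -0.0866  0.08  ]
scene [265. 202.] 375 [0.4972 0.005  0.08  ]
scene [298. 211.] 375 [0.5105 0.0962 0.08  ]
scene [408. 211.] 317 [0.4567 0.381  0.08  ]
scene [400. 238.] 406 [0.5459 0.3677 0.08  ]
```

>>> apply_moves:
  delta_pos:
    - [0,0.002,0]
    - [0,0.002,-0.1]
    - [0,0.002,-0.2]
    - [0,0.002,-0.28]
    - [0,0.002,-0.32]
    - [0,0.002,-0.32]
    - [0,0.002,-0.32]
  dr:
    - [0,0,0]
    - [0,0,0]
    - [0,0,0]
    - [0,0,0]
    - [0,0,0]
    - [0,0,0]
    - [0,0,0]
  jaw: [1,1,1,1,1,1,1]

```text
time: 15.45
tool_pos: [0.5448, 0.3664, 0.0543]
tool_rot: [-3.141, -0.001, 2.999]
contact_force: [-0.3, 0.1, 0.7]
opening: 0.0922
grip_force: 0.0
```

>>> apply_moves:
  delta_pos:
    - [0,0,0]
    - [0,0,0]
    - [0,0,0]
    - [0,0,0]
    - [0,0,0]
    - [0,0,0]
  dr:
    - [0,0,0]
    - [0,0,0]
    - [0,0,0]
    - [0,0,0]
    - [0,0,0]
    - [0,0,0]
  jaw: [0.6,0.6,0.6,0.6,0.6,0.6]

```text
time: 15.95
tool_pos: [0.545, 0.3678, 0.0555]
tool_rot: [3.141, 0.001, 3.001]
contact_force: [-1.3, -2.6, 6.3]
opening: 0.0653
grip_force: 30.0
```

>>> apply_moves:
  delta_pos:
    - [0,0,0.02]
    - [0,0,0.1]
    - [0,0,0.2]
    - [0,0,0.3]
    - [0,0,0.3]
    - [0,0,0.3]
  dr:
    - [0,0,0]
    - [0,0,0]
    - [0,0,0]
    - [0,0,0]
    - [0,0,0]
    - [0,0,0]
  jaw: [0.6,0.6,0.6,0.6,0.6,0.6]

```text
time: 16.45
tool_pos: [0.5456, 0.3686, 0.1774]
tool_rot: [3.138, 0.005, 3.001]
contact_force: [0.0, -0.6, -2.0]
opening: 0.0652
grip_force: 30.0
```

>>> apply_moves:
  delta_pos:
    - [-0.173,-0.51,0]
    - [-0.173,-0.51,0]
    - [-0.173,-0.51,0]
    - [-0.173,-0.51,0]
    - [-0.173,-0.51,0]
    - [-0.173,-0.51,0]
  dr:
    - [0,0,0]
    - [0,0,0]
    - [0,0,0]
    - [0,0,0]
    - [0,0,0]
    - [0,0,0]
  jaw: [0.6,0.6,0.6,0.6,0.6,0.6]

```text
time: 16.95
tool_pos: [0.4715, 0.159, 0.1723]
tool_rot: [-3.138, -0.006, 2.998]
contact_force: [-0.1, 0.7, -2.4]
opening: 0.0655
grip_force: 30.0
```

>>> apply_moves:
  delta_pos:
    - [-0.173,-0.51,0]
    - [-0.173,-0.51,0]
    - [-0.173,-0.51,0]
    - [-0.173,-0.51,0]
    - [-0.173,-0.51,0]
    - [-0.173,-0.51,0]
    - [-0.173,-0.51,0]
  dr:
    - [0,0,0]
    - [0,0,0]
    - [0,0,0]
    - [0,0,0]
    - [0,0,0]
    - [0,0,0]
    - [0,0,0]
  jaw: [0.6,0.6,0.6,0.6,0.6,0.6,0.6]

```text
time: 17.53
tool_pos: [0.4047, -0.042, 0.1732]
tool_rot: [3.141, -0.003, 2.996]
contact_force: [0.7, 0.3, -2.6]
opening: 0.0654
grip_force: 30.0
```

>>> apply_moves:
  delta_pos:
    - [0,0,-0.08]
    - [0,0,-0.16]
    - [0,0,-0.24]
    - [0,0,-0.265]
    - [0,0,-0.27]
    - [0,0,-0.27]
    - [0,0,-0.27]
  dr:
    - [0,0,0]
    - [0,0,0]
    - [0,0,0]
    - [0,0,0]
    - [0,0,0]
    - [0,0,0]
    - [0,0,0]
  jaw: [0.6,0.6,0.6,0.6,0.6,0.6,0.6]

```text
time: 18.12
tool_pos: [0.4066, -0.0396, 0.0666]
tool_rot: [3.141, 0.0, 3.002]
contact_force: [0.6, -0.4, -2.1]
opening: 0.0654
grip_force: 30.0
```

>>> apply_moves:
  delta_pos:
    - [0,0,-0.009]
    - [0,0,-0.009]
    - [0,0,-0.009]
    - [0,0,-0.009]
  dr:
    - [0,0,0]
    - [0,0,0]
    - [0,0,0]
    - [0,0,0]
  jaw: [0.6,0.6,0.6,0.6]

```text
time: 18.45
tool_pos: [0.4069, -0.0403, 0.0633]
tool_rot: [-3.142, 0.002, 3.001]
contact_force: [2.3, 0.7, 2.5]
opening: 0.0651
grip_force: 30.0
```

>>> apply_moves:
  delta_pos:
    - [0,0,0.001]
    - [0,0,0.001]
    - [0,0,0.001]
    - [0,0,0.1]
    - [0,0,0.2]
    - [0,0,0.3]
    - [0,0,0.3]
  dr:
    - [0,0,0]
    - [0,0,0]
    - [0,0,0]
    - [0,0,0]
    - [0,0,0]
    - [0,0,0]
    - [0,0,0]
  jaw: [0.82,0.82,0.82,0.85,0.9,1,1]

```text
time: 19.03
tool_pos: [0.4095, -0.0412, 0.1891]
tool_rot: [-3.14, 0.012, 3.001]
contact_force: [0.6, 0.0, 0.4]
opening: 0.0901
grip_force: 0.0
```

>>> apply_moves:
  delta_pos:
    - [0.058,0.525,0]
    - [0.058,0.525,0]
    - [0.058,0.525,0]
    - [0.058,0.525,0]
    - [0.058,0.525,0]
    - [0.058,0.525,0]
  dr:
    - [0,0,0]
    - [0,0,0]
    - [0,0,0]
    - [0,0,0]
    - [0,0,0]
    - [0,0,0]
  jaw: [1,1,1,1,1,1]

```text
time: 19.53
tool_pos: [0.4293, 0.1754, 0.1827]
tool_rot: [3.139, 0.001, 3.006]
contact_force: [-1.6, -0.2, -0.3]
opening: 0.0914
grip_force: 0.0
```

>>> apply_moves:
  delta_pos:
    - [0.058,0.525,0]
    - [0.058,0.525,0]
    - [0.058,0.525,0]
    - [0.058,0.525,0]
    - [0.058,0.525,0]
    - [0.058,0.525,0]
    - [0.058,0.525,0]
  dr:
    - [0,0,0]
    - [0,0,0]
    - [0,0,0]
    - [0,0,0]
    - [0,0,0]
    - [0,0,0]
    - [0,0,0]
  jaw: [1,1,1,1,1,1,1]

```text
time: 20.12
tool_pos: [0.452, 0.3814, 0.1816]
tool_rot: [-3.141, -0.001, 3.004]
contact_force: [0.5, -0.6, -0.1]
opening: 0.0919
grip_force: 0.0
```

Run:
```python
from h import *
s=telemetry.observe(); print(s['tool_pos'])
for n in('top','scene'):
    for l in lids(snap(n),n): print(n,l[0].round(),l[1],l[3].round(4))
```

```text
[0.4519786  0.38140724 0.18160461]
top [518.  57.] 255 [ 0.9409 -0.428   0.08  ]
top [402. 216.] 426 [ 0.4898 -0.0865  0.08  ]
top [371. 218.] 163 [ 0.484  -0.0046  0.08  ]
top [385. 248.] 496 [ 0.4065 -0.0389  0.08  ]
scene [259. 174.] 308 [ 0.404  -0.0374  0.08  ]
scene [234. 194.] 297 [ 0.4853 -0.0855  0.08  ]
scene [408. 210.] 341 [0.4542 0.3808 0.08  ]
```

>>> apply_moves:
  delta_pos:
    - [0.002,0,0]
    - [0.002,0,-0.1]
    - [0.002,0,-0.2]
    - [0.002,0,-0.28]
    - [0.002,0,-0.318]
    - [0.002,0,-0.318]
    - [0.002,0,-0.318]
  dr:
    - [0,0,0]
    - [0,0,0]
    - [0,0,0]
    - [0,0,0]
    - [0,0,0]
    - [0,0,0]
    - [0,0,0]
  jaw: [1,1,1,1,1,1,1]

```text
time: 20.8
tool_pos: [0.4537, 0.3786, 0.0556]
tool_rot: [-3.141, -0.001, 2.999]
contact_force: [0.1, 1.3, 0.9]
opening: 0.0917
grip_force: 0.0
```

>>> apply_moves:
  delta_pos:
    - [0,0,0]
    - [0,0,0]
    - [0,0,0]
    - [0,0,0]
    - [0,0,0]
    - [0,0,0]
  dr:
    - [0,0,0]
    - [0,0,0]
    - [0,0,0]
    - [0,0,0]
    - [0,0,0]
    - [0,0,0]
  jaw: [0.6,0.6,0.6,0.6,0.6,0.6]

```text
time: 21.3
tool_pos: [0.4538, 0.38, 0.0565]
tool_rot: [3.141, 0.001, 3.001]
contact_force: [-1.0, -1.2, 6.8]
opening: 0.0654
grip_force: 30.0
```

>>> apply_moves:
  delta_pos:
    - [0,0,0.02]
    - [0,0,0.1]
    - [0,0,0.2]
    - [0,0,0.3]
    - [0,0,0.3]
    - [0,0,0.3]
  dr:
    - [0,0,0]
    - [0,0,0]
    - [0,0,0]
    - [0,0,0]
    - [0,0,0]
    - [0,0,0]
  jaw: [0.6,0.6,0.6,0.6,0.6,0.6]

```text
time: 21.8
tool_pos: [0.4543, 0.3806, 0.1782]
tool_rot: [3.138, 0.004, 3.001]
contact_force: [1.0, -0.6, -2.8]
opening: 0.0652
grip_force: 30.0
```

Run:
```python
from h import *
im=snap('scene','s1.png'); t=snap('top','t1.png')
cv2.imwrite('pics/v1.png',np.vstack([cv2.resize(t[150:290,180:460],None,fx=2,fy=2),cv2.resize(im[130:290,170:450],None,fx=2,fy=2)])[:,:,::-1])
```

```text
(no output)
```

View pics/v1.png

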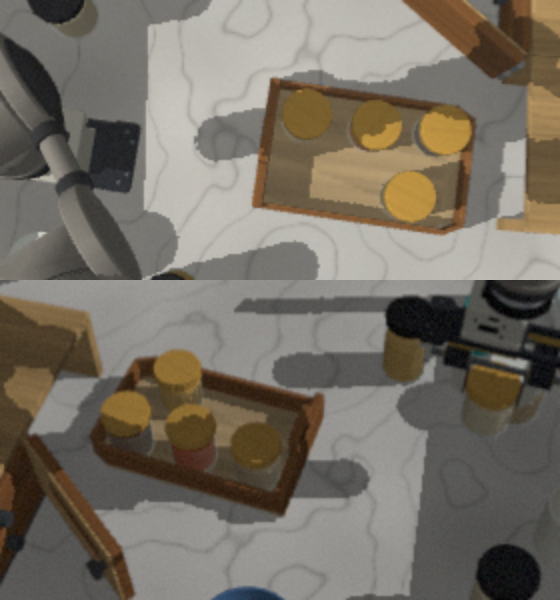

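All four placed jars stand upright on the tray. The two lids the mask missed were only in the arm's shadow. Now placing the fifth.

>>> apply_moves:
  delta_pos:
    - [-0.08,-0.78,0]
    - [-0.08,-0.78,0]
    - [-0.08,-0.78,0]
    - [-0.08,-0.78,0]
    - [-0.08,-0.78,0]
    - [-0.08,-0.78,0]
    - [-0.08,-0.78,0]
    - [-0.08,-0.78,0]
  dr:
    - [0,0,0]
    - [0,0,0]
    - [0,0,0]
    - [0,0,0]
    - [0,0,0]
    - [0,0,0]
    - [0,0,0]
    - [0,0,0]
  jaw: [0.6,0.6,0.6,0.6,0.6,0.6,0.6,0.6]

```text
time: 22.57
tool_pos: [0.4191, 0.0646, 0.1738]
tool_rot: [-3.14, -0.004, 2.999]
contact_force: [-0.8, 0.5, -2.7]
opening: 0.0654
grip_force: 30.0
```

>>> apply_moves:
  delta_pos:
    - [0,0,0]
    - [0,0,-0.08]
    - [0,0,-0.16]
    - [0,0,-0.24]
    - [0,0,-0.265]
    - [0,0,-0.27]
    - [0,0,-0.27]
    - [0,0,-0.27]
  dr:
    - [0,0,0]
    - [0,0,0]
    - [0,0,0]
    - [0,0,0]
    - [0,0,0]
    - [0,0,0]
    - [0,0,0]
    - [0,0,0]
  jaw: [0.6,0.6,0.6,0.6,0.6,0.6,0.6,0.6]

```text
time: 23.23
tool_pos: [0.4211, 0.0682, 0.0675]
tool_rot: [3.141, -0.001, 3.001]
contact_force: [-0.3, -0.3, -1.0]
opening: 0.0654
grip_force: 30.0
```

>>> apply_moves:
  delta_pos:
    - [0,0,-0.01]
    - [0,0,-0.012]
    - [0,0,-0.012]
    - [0,0,-0.012]
    - [0,0,-0.012]
  dr:
    - [0,0,0]
    - [0,0,0]
    - [0,0,0]
    - [0,0,0]
    - [0,0,0]
  jaw: [0.6,0.6,0.6,0.6,0.6]

```text
time: 23.65
tool_pos: [0.4225, 0.0682, 0.0641]
tool_rot: [3.141, 0.003, 3.001]
contact_force: [-0.1, 1.9, 7.0]
opening: 0.0653
grip_force: 30.0
```

>>> apply_moves:
  delta_pos:
    - [0,0,0.001]
    - [0,0,0.001]
    - [0,0,0.001]
    - [0,0,0.1]
    - [0,0,0.2]
    - [0,0,0.3]
    - [0,0,0.4]
    - [0,0,0.4]
  dr:
    - [0,0,0]
    - [0,0,0]
    - [0,0,0]
    - [0,0,0]
    - [0,0,0]
    - [0,0,0]
    - [0,0,0]
    - [0,0,0]
  jaw: [0.82,0.82,0.82,0.85,0.9,1,1,1]

```text
time: 24.32
tool_pos: [0.4249, 0.0678, 0.2299]
tool_rot: [3.14, 0.013, 3.001]
contact_force: [1.8, 0.3, 0.5]
opening: 0.0912
grip_force: 0.0
```

>>> apply_moves:
  delta_pos:
    - [0.35,-0.4,0.07]
    - [0.35,-0.4,0.07]
    - [0.35,-0.4,0.07]
    - [0.35,-0.4,0.07]
    - [0.35,-0.4,0.07]
    - [0.35,-0.4,0.07]
    - [0.35,-0.4,0.07]
    - [0.35,-0.4,0.07]
  dr:
    - [0,0,0]
    - [0,0,0]
    - [0,0,0]
    - [0,0,0]
    - [0,0,0]
    - [0,0,0]
    - [0,0,0]
    - [0,0,0]
  jaw: [0.5,0.5,0.5,0.5,0.5,0.5,0.5,0.5]

```text
time: 24.98
tool_pos: [0.5607, -0.0919, 0.2499]
tool_rot: [3.141, -0.002, 3.0]
contact_force: [-0.8, 0.1, 0.7]
opening: 0.0472
grip_force: 0.0
```

Run:
```python
from h import *
import pickle
s=telemetry.observe(); print(s['tool_pos'])
M=model('wrist'); pickle.dump(M,open('w1.pkl','wb')); snap('wrist','w1.png'); snap('top','t2.png')
```

```text
[ 0.56068982 -0.09190534  0.24987201]
```

View pics/w1.png

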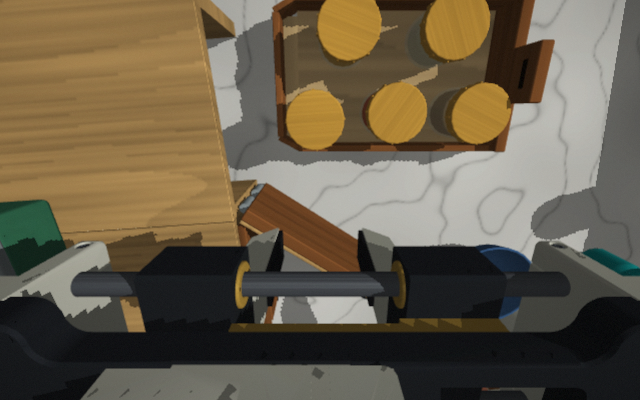

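The wrist view shows all five jars upright. The roof edge runs from (197,0) to (237,222), the wall feet are at about (235,35) and (258,181), and the outer top edge of the grip runs (552,42)–(541,102).

Run:
```python
from h import *
import pickle
M=pickle.load(open('w1.pkl','rb'))
for n,(u,v,z) in dict(roofa=(199,10,.126),roofb=(236,218,.126),foot1=(235,36,0),foot2=(258,181,0),gripA=(552,42,.1),gripB=(541,102,.1),s1=(300,150,.044),s2=(505,151,.058),doorhinge=(248,200,.122)).items(): print(n,pt('wrist',(u,v),z,M)[0].round(4))
for l in lids(cv2.imread('pics/w1.png')[:,:,::-1].copy(),'wrist'): print(l[0].round(),pt('wrist',l[0],.088,M)[0].round(4))
im=cv2.imread('pics/w1.png')[:,:,::-1].copy()
c=cv2.resize(im[0:220,180:580],None,fx=2,fy=2,interpolation=cv2.INTER_CUBIC); t=cv2.imread('pics/t2.png')[175:285,295:455,::-1]
cv2.imwrite('pics/c3.png',c[:,:,::-1]); cv2.imwrite('pics/c4.png',cv2.resize(t,None,fx=5,fy=5,interpolation=cv2.INTER_CUBIC)[:,:,::-1])
```

```text
roofa [ 0.3837 -0.1737  0.126 ]
roofb [ 0.5806 -0.1872  0.126 ]
foot1 [ 0.3762 -0.1772  0.    ]
foot2 [ 0.5717 -0.1881  0.    ]
gripA [0.4509 0.1558 0.1   ]
gripB [0.507  0.1505 0.1   ]
s1 [ 0.5284 -0.1134  0.044 ]
s2 [0.5642 0.1428 0.058 ]
doorhinge [ 0.5633 -0.1709  0.122 ]
[349.  27.] [ 0.407  -0.0401  0.088 ]
[457.  27.] [0.4222 0.0684 0.088 ]
[397. 112.] [0.4967 0.0038 0.088 ]
[481. 113.] [0.5105 0.0949 0.088 ]
[315. 119.] [ 0.4912 -0.0874  0.088 ]
```

View pics/c3.png

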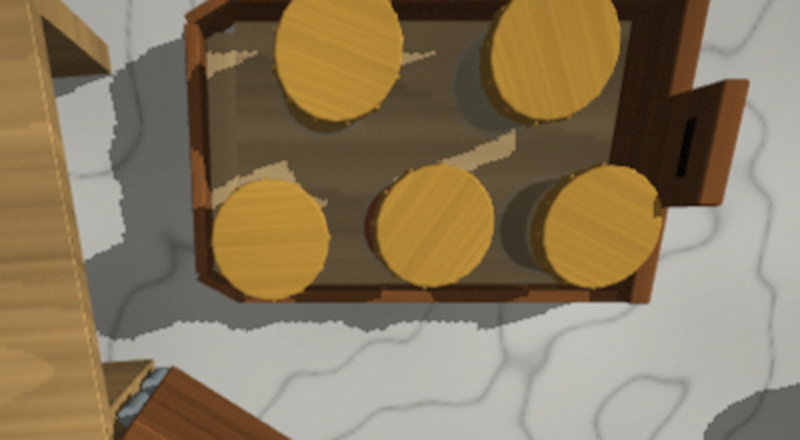

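View pics/c4.png

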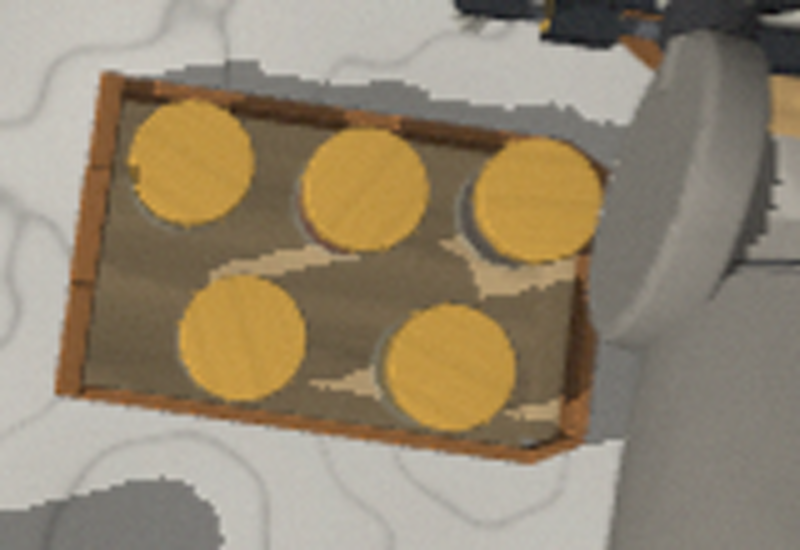

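Run:
```python
from h import *
import pickle
M=pickle.load(open('w1.pkl','rb'))
print('wrist corner z0',pt('wrist',(265,185),0,M)[0].round(4),'z.122',pt('wrist',(265,185),.122,M)[0].round(4))
o=lambda a,b: np.array([190+a/3,70+b/3])
for a,b in((710,355),(545,212)): print(pt('top',o(a,b),0.005)[0].round(4))
O=np.array([.474,-.181]);ux=np.array([-.0671,-.9977]);uy=np.array([.9977,-.0671])
for p in(pt('wrist',(265,185),0,M)[0][:2],pt('top',o(710,355),.005)[0][:2],pt('top',o(545,212),.005)[0][:2]): print((p-O)@ux,(p-O)@uy)
```

```text
wrist corner z0 [ 0.5794 -0.1789  0.    ] z.122 [ 0.5493 -0.1493  0.122 ]
[ 0.5774 -0.177   0.005 ]
[ 0.7173 -0.0212  0.005 ]
-0.009194282670514822 0.10499330883537629
-0.010884241937376086 0.1029305804289724
-0.1757667991209368 0.23198384279394113
```

>>> apply_moves:
  delta_pos:
    - [-0.206,0.598,0]
    - [-0.206,0.598,0]
    - [-0.206,0.598,0]
    - [-0.206,0.598,0]
    - [-0.206,0.598,-0.15]
    - [-0.206,0.598,-0.15]
    - [-0.206,0.598,-0.15]
    - [-0.206,0.598,-0.15]
  dr:
    - [0,0,0]
    - [0,0,0]
    - [0,0,0]
    - [0,0,0]
    - [0,0,0]
    - [0,0,0]
    - [0,0,0]
    - [0,0,0]
  jaw: [0.35,0.35,0.35,0.35,0.35,0.35,0.35,0.35]

```text
time: 25.75
tool_pos: [0.4744, 0.1508, 0.1885]
tool_rot: [-3.141, -0.006, 3.007]
contact_force: [-0.7, 0.6, -0.5]
opening: 0.0326
grip_force: 0.0
```

>>> apply_moves:
  delta_pos:
    - [0,0,0]
    - [0,0,0]
    - [0,0,0]
  dr:
    - [0,0,0]
    - [0,0,0]
    - [0,0,0]
  jaw: [0.35,0.35,0.35]

```text
time: 26.0
tool_pos: [0.4796, 0.1464, 0.1918]
tool_rot: [3.141, 0.002, 3.0]
contact_force: [1.1, 0.3, 0.3]
opening: 0.0322
grip_force: 0.0
```

Run:
```python
from h import *
s=telemetry.observe(); print(s['tool_pos'],s['opening'])
M=model('wrist'); im=snap('wrist','w2.png')
```

```text
[0.47962903 0.14641346 0.19178243] 0.032203467296429894
```

View pics/w2.png

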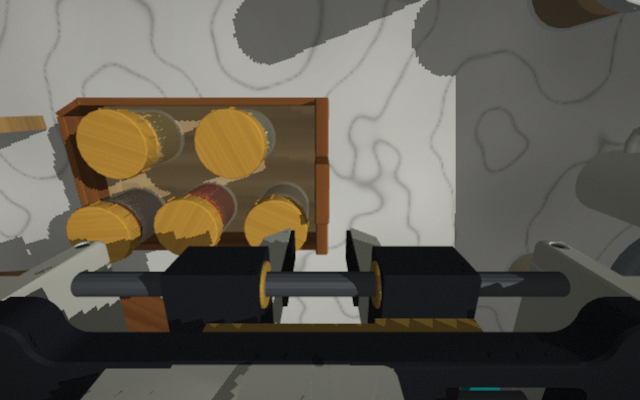

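The wrist view shows the grip's top at about (322,190), centred between the fingers. Descending to grip it.

>>> apply_moves:
  delta_pos:
    - [0,0.002,-0.08]
    - [0,0.002,-0.16]
    - [0,0.002,-0.24]
    - [0,0.002,-0.295]
    - [0,0.002,-0.295]
    - [0,0.002,-0.295]
  dr:
    - [0,0,0]
    - [0,0,0]
    - [0,0,0]
    - [0,0,0]
    - [0,0,0]
    - [0,0,0]
  jaw: [0.35,0.35,0.35,0.35,0.35,0.35]

```text
time: 26.55
tool_pos: [0.479, 0.1471, 0.0726]
tool_rot: [-3.141, -0.001, 2.999]
contact_force: [1.2, 0.4, 0.5]
opening: 0.032
grip_force: 0.2
```

>>> apply_moves:
  delta_pos:
    - [0,0,0]
    - [0,0,0]
    - [0,0,0]
    - [0,0,0]
    - [0,0,0]
    - [0,0,0]
  dr:
    - [0,0,0]
    - [0,0,0]
    - [0,0,0]
    - [0,0,0]
    - [0,0,0]
    - [0,0,0]
  jaw: [0.1,0.1,0.1,0.1,0.1,0.1]
  force: 40

```text
time: 27.05
tool_pos: [0.48, 0.1479, 0.0742]
tool_rot: [3.141, 0.003, 3.001]
contact_force: [-1.2, -0.2, 6.9]
opening: 0.014
grip_force: 40.0
```

>>> apply_moves:
  delta_pos:
    - [0.006,0,0]
    - [0.012,0,0]
    - [0.018,0,0]
    - [0.024,0,0]
    - [0.03,0,0]
    - [0.036,0,0]
    - [0.042,0,0]
    - [0.045,0,0]
  dr:
    - [0,0,0.02]
    - [0,0,0.04]
    - [0,0,0.06]
    - [0,0,0.08]
    - [0,0,0.1]
    - [0,0,0.12]
    - [0,0,0.135]
    - [0,0,0.145]
  jaw: [0.1,0.1,0.1,0.1,0.1,0.1,0.1,0.1]

```text
time: 27.72
tool_pos: [0.4963, 0.1481, 0.0741]
tool_rot: [3.141, -0.001, 3.071]
contact_force: [-5.1, 0.3, 10.9]
opening: 0.0142
grip_force: 41.5
```

>>> apply_moves:
  delta_pos:
    - [0,0,0]
    - [0,0,0]
    - [0,0,0]
  dr:
    - [0,0,0]
    - [0,0,0]
    - [0,0,0]
  jaw: [0.1,0.1,0.1]

```text
time: 27.97
tool_pos: [0.4968, 0.1481, 0.0741]
tool_rot: [3.14, 0.0, 3.071]
contact_force: [-5.1, 0.2, 10.5]
opening: 0.0143
grip_force: 40.9
```

Run:
```python
from h import *
s=telemetry.observe(); print(s['tool_pos'],s['tool_rot'])
t=snap('top','t3.png')[:,:,::-1]
cv2.imwrite('pics/c5.png',cv2.resize(t[170:290,295:455],None,fx=5,fy=5,interpolation=cv2.INTER_CUBIC))
for l in lids(t[:,:,::-1].copy(),'top'): print(l[0].round(),l[3].round(4))
```

```text
[0.49682817 0.14813305 0.07412987] [3.14049665e+00 4.91238201e-04 3.07137829e+00]
[517.  58.] [ 0.9382 -0.4249  0.08  ]
[365. 207.] [0.5135 0.0112 0.08  ]
[403. 213.] [ 0.4979 -0.0901  0.08  ]
[385. 241.] [ 0.4248 -0.0395  0.08  ]
```

View pics/c5.png

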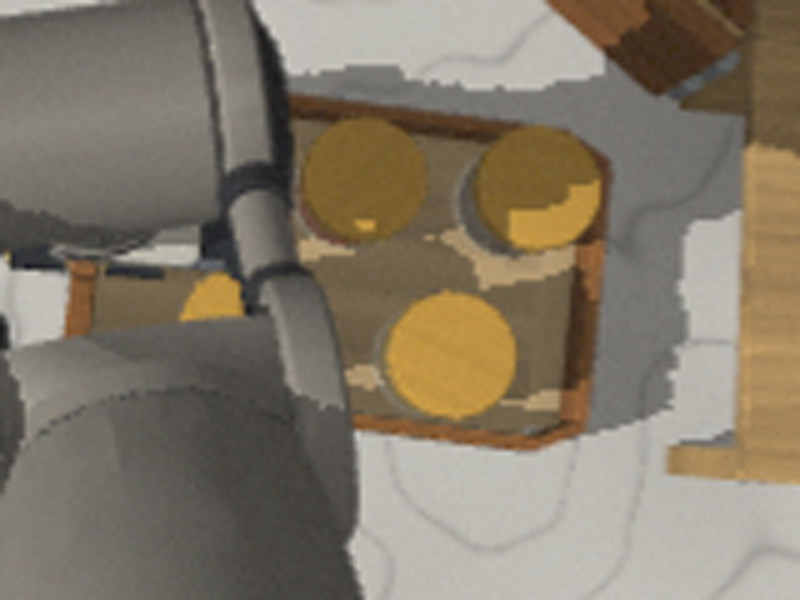

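Run:
```python
from h import *
P=lambda a,b,z: pt('top',np.array([295+a/5,170+b/5]),z)[0][:2]
ang=lambda a,b: np.degrees(np.arctan2(*(b-a)[::-1]))
s1=P(300,97,.044),P(565,130,.044); s2=P(360,425,.044),P(525,449,.044); e=P(612,170,.044),P(588,425,.044)
print(ang(*s1),ang(*s2),ang(*e)+90-180)
O=np.array([.474,-.181]);ux=np.array([-.0671,-.9977]);uy=np.array([.9977,-.0671])
for p in s1+s2+e: print(((p-O)@ux).round(4),((p-O)@uy).round(4))
print('roof',[((P(a,b,.126)-O)@ux).round(4) for a,b in((747,50),(738,450))],'foot',[((P(a,b,0)-O)@uy).round(4) for a,b in((669,447),)])
```

```text
-96.90915085098753 -98.09767987039298 82.90587127128651
-0.22 0.0779
-0.0732 0.0701
-0.1775 -0.0987
-0.0879 -0.1054
-0.0464 0.0497
-0.0543 -0.0902
roof [np.float64(-0.0014), np.float64(-0.0004)] foot [np.float64(-0.0985)]
```

The tray only turned about 1° because the pads gave way, so I'll use full grip force.

>>> apply_moves:
  delta_pos:
    - [0,0,0]
    - [0,0,0]
    - [0,0,0]
    - [0,0,0]
    - [0,0,0]
    - [0,0,0]
    - [0,0,0]
    - [0,0,0]
  dr:
    - [0,0,0]
    - [0,0,0]
    - [0,0,0]
    - [0,0,0.02]
    - [0,0,0.04]
    - [0,0,0.06]
    - [0,0,0.06]
    - [0,0,0.06]
  jaw: [0.05,0.05,0.05,0.05,0.05,0.05,0.05,0.05]
  force: 60

```text
time: 28.68
tool_pos: [0.4968, 0.1481, 0.0741]
tool_rot: [3.141, 0.001, 3.102]
contact_force: [-4.9, -0.2, 10.1]
opening: 0.014
grip_force: 60.1
```

```bash
cat >> h.py <<'E'
O=np.array([.474,-.181]);ux=np.array([-.0671,-.9977]);uy=np.array([.9977,-.0671])
def cup(p): p=np.asarray(p)[...,:2]-O; return np.stack([p@ux,p@uy],-1).round(4)
E
python3 - <<'E'
from h import *
s=telemetry.observe(); print(s['tool_pos'],s['tool_rot'],s['contact_force'],s['torque'],s['grip_force'],s['opening'])
t=snap('top','t4.png')
for l in lids(t.copy(),'top',z=.088): print(l[0].round(),cup(l[3]))
print('before'); t=cv2.imread('pics/t3.png')[:,:,::-1].copy()
for l in lids(t,'top',z=.088): print(l[0].round(),cup(l[3]))
# end board edge per row by brown-> marble transition
for f in('t3','t4'):
    t=cv2.imread(f'pics/{f}.png'); h=cv2.cvtColor(t,cv2.COLOR_BGR2HSV)
    q=[]
    for v in range(206,256,4):
        r=np.where((h[v,400:425,1]>110))[0]
        if len(r): q.append((400+r.max()+.5,v))
    p=cup(pt('top',q,.044)); a=np.polyfit(p[:,1],p[:,0],1); print(f,a,len(p),np.std(p[:,0]-np.polyval(a,p[:,1])))
E
```

```text
[0.49682298 0.14813307 0.07412758] [3.14051021e+00 5.42272246e-04 3.10152458e+00] [-4.89414427 -0.19147118 10.08091119] [ 0.1285192   0.64248365 -0.75082918] 60.112448930740356 0.013988578302966964
[518.  57.] [0.2099 0.4773]
[386. 237.] [-0.1367 -0.0494]
before
[517.  58.] [0.2079 0.4748]
[365. 207.] [-0.1954  0.0254]
[403. 213.] [-0.0942  0.0168]
[385. 241.] [-0.1394 -0.059 ]
t3 [ 0.05700949 -0.05191944] 13 0.0008002192084929597
t4 [ 0.06939536 -0.05268592] 13 0.0050678517219287025
```

>>> apply_moves:
  delta_pos:
    - [0,0,0.002]
    - [0,0,0.004]
    - [0,0,0.004]
    - [0,0,0.004]
    - [0,0,0.004]
    - [0,0,0.004]
    - [0,0,0.004]
  dr:
    - [0,0,0]
    - [0,0,0]
    - [0,0,0.02]
    - [0,0,0.04]
    - [0,0,0.05]
    - [0,0,0.05]
    - [0,0,0.05]
  jaw: [0.05,0.05,0.05,0.05,0.05,0.05,0.05]

```text
time: 29.32
tool_pos: [0.4968, 0.1478, 0.0742]
tool_rot: [-3.142, -0.0, 3.128]
contact_force: [-4.8, 0.6, -0.0]
opening: 0.0135
grip_force: 60.0
```

Run:
```python
from h import *
s=telemetry.observe(); print(s['tool_pos'],s['tool_rot'],s['contact_force'],s['torque'],s['grip_force'],s['opening'])
t=snap('top','t5.png')
for l in lids(t.copy(),'top',z=.088): print(l[0].round(),cup(l[3]))
cv2.imwrite('pics/c6.png',cv2.resize(t[170:290,295:455],None,fx=5,fy=5,interpolation=cv2.INTER_CUBIC)[:,:,::-1])
```

```text
[0.496781   0.14778627 0.07416002] [-3.14156435e+00 -4.57530301e-04  3.12843121e+00] [-4.78748317  0.63635636 -0.00800828] [ 0.1742284   0.57767424 -0.64187837] 59.9560672044754 0.013519763135443159
[518.  58.] [0.2091 0.4765]
[362. 196.] [-0.2041  0.0533]
[387. 235.] [-0.1346 -0.043 ]
```

View pics/c6.png

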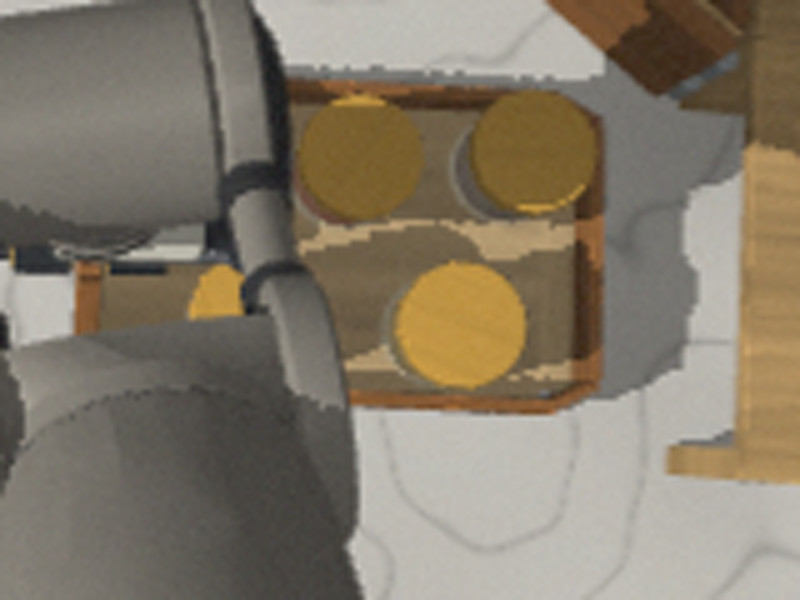

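```bash
cat > tf.py <<'E'
from h import *
def rep(s1,s2,e,oy=170):
    P=lambda a: pt('top',[295+a[0]/5,oy+a[1]/5],.044)[0]
    ang=lambda c: np.degrees(np.arctan2((c[1]-c[0])[1],(c[1]-c[0])[0])).round(2)
    c1,c2,ce=[cup([P(a) for a in s]) for s in(s1,s2,e)]
    print(c1,c2,ce,'yaw err',ang(c1),ang(c2),ang(ce)+90)
E
python3 - <<'E'
from tf import *
rep([(300,78),(565,96)],[(355,405),(550,413)],[(605,120),(603,385)])
E
```

```text
[[-0.2206  0.0885]
 [-0.0739  0.0891]] [[-0.1808 -0.0882]
 [-0.0752 -0.0852]] [[-0.0513  0.0772]
 [-0.047  -0.0681]] yaw err 0.23 1.63 1.7000000000000028
```

>>> apply_moves:
  delta_pos:
    - [0,0,0]
    - [-0.001,-0.01,0]
    - [-0.003,-0.025,0]
    - [-0.005,-0.04,0]
    - [-0.007,-0.055,0]
    - [-0.009,-0.07,0]
    - [-0.01,-0.085,0]
    - [-0.012,-0.1,0]
  dr:
    - [0,0,-0.05]
    - [0,0,-0.1]
    - [0,0,-0.1]
    - [0,0,-0.1]
    - [0,0,-0.1]
    - [0,0,-0.1]
    - [0,0,-0.1]
    - [0,0,-0.1]
  jaw: [0.05,0.05,0.05,0.05,0.05,0.05,0.05,0.05]

```text
time: 30.03
tool_pos: [0.492, 0.107, 0.0742]
tool_rot: [3.142, -0.0, 3.078]
contact_force: [0.6, 3.3, -6.1]
opening: 0.0135
grip_force: 59.8
```

Run:
```python
from h import *
s=telemetry.observe(); print(s['tool_pos'],cup(s['tool_pos']),s['tool_rot'],s['contact_force'],s['torque'],s['opening'])
t=snap('top','t6.png')
for l in lids(t.copy(),'top',z=.088): print(l[0].round(),cup(l[3]))
cv2.imwrite('pics/c7.png',cv2.resize(t[170:290,295:455],None,fx=5,fy=5,interpolation=cv2.INTER_CUBIC)[:,:,::-1])
```

```text
[0.49203624 0.1070457  0.07419312] [-0.2886 -0.0013] [ 3.14152356e+00 -1.33576733e-04  3.07811772e+00] [ 0.58863597  3.3155405  -6.08231551] [ 0.62079811 -0.2875666   0.03157857] 0.013486899061370404
[517.  58.] [0.2084 0.4763]
[402. 239.] [-0.0952 -0.0506]
```

View pics/c7.png

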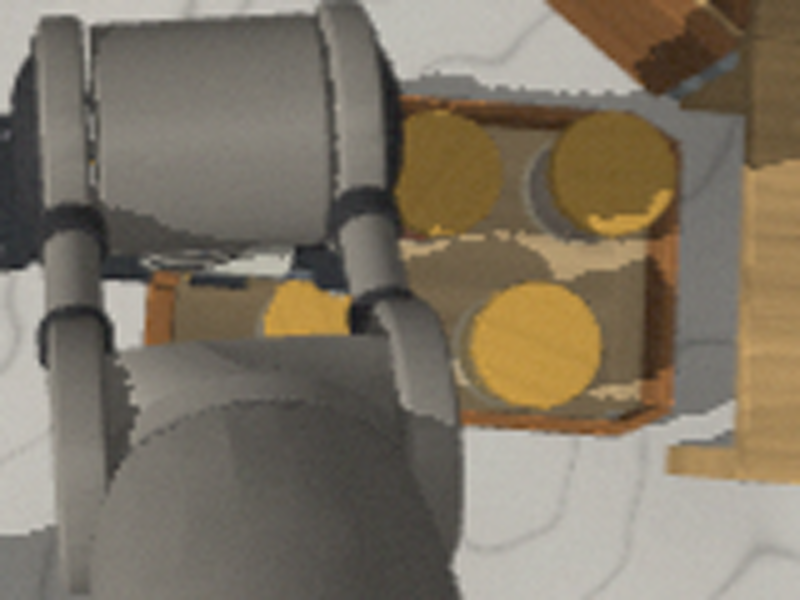

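I've now used all 14 picture views, so the rest is numeric.

Run:
```python
from tf import *
rep([(405,98),(640,121)],[(470,423),(620,435)],[(682,150),(676,405)])
# saturation-based edge of end board
def endfit(f,x0,x1,v0,v1):
    h=cv2.cvtColor(cv2.imread(f),cv2.COLOR_BGR2HSV); q=[]
    for v in range(v0,v1,2):
        r=np.where((h[v,x0:x1,1]>95))[0]
        if len(r): q.append((x0+r.max()+1,v))
    p=cup(pt('top',q,.044)); return p
for f,a in(('t5',(405,422,196,246)),('t6',(418,437,202,250))):
    p=endfit(f'pics/{f}.png',*a); k=np.polyfit(p[:,1],p[:,0],1); r=np.abs(p[:,0]-np.polyval(k,p[:,1]))<.004; k=np.polyfit(p[r,1],p[r,0],1); print(f,k,r.sum(),len(p))
```

```text
[[-0.1622  0.0815]
 [-0.0319  0.0781]] [[-0.1182 -0.0935]
 [-0.0368 -0.0943]] [[-0.0081  0.0636]
 [-0.007  -0.0761]] yaw err -1.49 -0.56 0.45000000000000284
t5 [-0.02138091 -0.05028863] 25 25
t6 [ 0.00372848 -0.00908803] 24 24
```

>>> apply_moves:
  delta_pos:
    - [0.003,0,0]
    - [0.006,0,0]
    - [0.009,0,0]
    - [0.012,0,0]
    - [0.013,0,0]
    - [0.013,-0.01,0]
    - [0.013,-0.01,0]
  dr:
    - [0,0,0.01]
    - [0,0,0.02]
    - [0,0,0.03]
    - [0,0,0.04]
    - [0,0,0.04]
    - [0,0,0.04]
    - [0,0,0.04]
  jaw: [0.05,0.05,0.05,0.05,0.05,0.05,0.05]

```text
time: 30.67
tool_pos: [0.4977, 0.1038, 0.0742]
tool_rot: [3.141, 0.001, 3.099]
contact_force: [-1.6, 0.1, -4.2]
opening: 0.0134
grip_force: 59.8
```

```bash
cat >> tf.py <<'E'
def endfit(h,x0,x1,v0,v1):
    q=[]
    for v in range(v0,v1,2):
        r=np.where((h[v,x0:x1,1]>95))[0]
        if len(r): q.append((x0+r.max()+1,v))
    p=cup(pt('top',q,.044)); k=np.polyfit(p[:,1],p[:,0],1); r=np.abs(p[:,0]-np.polyval(k,p[:,1]))<.004; return np.polyfit(p[r,1],p[r,0],1),r.sum(),len(p)
def sidefit(h,cols,va,vb,low):
    q=[]
    for u in cols:
        r=np.where(h[va:vb,u,1]>95)[0]
        if len(r): q.append((u,va+(r.max()+1 if low else r.min())))
    p=cup(pt('top',q,.044)); return p
def report(name):
    s=telemetry.observe(); print(s['tool_pos'],cup(s['tool_pos']),s['tool_rot'][2].round(4),s['contact_force'].round(1),s['torque'].round(2),round(s['opening'],4),s['grip_force'])
    t=snap('top',name+'.png'); 
    for l in lids(t.copy(),'top',z=.088): print('lid',l[0].round(),l[1],cup(l[3]))
    for l in lids(snap('scene',name+'s.png'),'scene',z=.088): print('scene lid',l[0].round(),l[1],cup(l[3]))
    return cv2.cvtColor(t[:,:,::-1],cv2.COLOR_BGR2HSV)
E
python3 - <<'E'
from tf import *
h6=cv2.cvtColor(cv2.imread('pics/t6.png'),cv2.COLOR_BGR2HSV)
def both(h):
    print(sidefit(h,range(390,420,4),246,262,True).tolist()); print(sidefit(h,range(388,424,4),182,200,False).tolist())
both(h6); h=report('t7'); both(h); print(endfit(h,418,438,202,250))
E
```

```text
[[-0.1154, -0.0944], [-0.1046, -0.0936], [-0.0937, -0.0956], [-0.0829, -0.0948], [-0.0721, -0.0941], [-0.0612, -0.096], [-0.0503, -0.0953], [-0.0395, -0.0945]]
[[-0.129, 0.0828], [-0.118, 0.0836], [-0.1068, 0.0816], [-0.0958, 0.0824], [-0.0847, 0.0832], [-0.0736, 0.0812], [-0.0625, 0.082], [-0.0515, 0.0828], [-0.0414, 0.1117]]
[0.49765678 0.10375992 0.07418979] [-0.2857  0.0045] 3.0989 [-1.6  0.1 -4.2] [ 0.25  0.16 -0.22] 0.0134 59.75928068161011
lid [518.  57.] 282 [0.2094 0.4771]
lid [403. 235.] 493 [-0.0921 -0.0422]
scene lid [238. 180.] 318 [-0.094  -0.0381]
[[-0.1158, -0.0864], [-0.1049, -0.0883], [-0.0941, -0.0875], [-0.0832, -0.0868], [-0.0724, -0.086], [-0.0615, -0.088], [-0.0506, -0.0872], [-0.0398, -0.0865]]
[[-0.1294, 0.0912], [-0.1184, 0.092], [-0.1072, 0.09], [-0.0961, 0.0908], [-0.0851, 0.0916], [-0.0739, 0.0896], [-0.0628, 0.0904], [-0.0518, 0.0912], [-0.0414, 0.1117]]
(array([-0.00920365, -0.00631074]), np.int64(24), 24)
```

>>> apply_moves:
  delta_pos:
    - [-0.005,-0.01,0]
    - [-0.007,-0.03,0]
    - [-0.009,-0.05,0]
    - [-0.01,-0.07,0]
    - [-0.011,-0.09,0]
    - [-0.012,-0.11,0]
    - [-0.013,-0.13,0]
    - [-0.015,-0.15,0]
  dr:
    - [0,0,-0.02]
    - [0,0,-0.02]
    - [0,0,-0.02]
    - [0,0,-0.02]
    - [0,0,-0.02]
    - [0,0,-0.02]
    - [0,0,-0.02]
    - [0,0,-0.02]
  jaw: [0.05,0.05,0.05,0.05,0.05,0.05,0.05,0.05]

```text
time: 31.43
tool_pos: [0.4914, 0.0428, 0.0743]
tool_rot: [3.142, 0.0, 3.088]
contact_force: [-0.0, 2.9, -6.9]
opening: 0.0136
grip_force: 59.8
```

Run:
```python
from tf import *
h=report('t8')
print(sidefit(h,range(404,430,4),246,262,True).tolist()); print(sidefit(h,range(404,430,4),182,200,False).tolist())
```

```text
[0.49138231 0.04283507 0.07428089] [-0.2245  0.0023] 3.0879 [-0.   2.9 -6.9] [ 0.58 -0.27  0.02] 0.0136 59.80807185173035
lid [518.  57.] 273 [0.2093 0.4766]
lid [385. 232.] 205 [-0.1396 -0.0372]
lid [428. 238.] 424 [-0.0276 -0.0434]
scene lid [217. 175.] 321 [-0.0316 -0.0409]
[[-0.0233, -0.0907], [-0.0125, -0.09]]
[[-0.0627, 0.0876], [-0.0517, 0.0884], [-0.0414, 0.1117], [-0.0303, 0.1125], [-0.0191, 0.1133]]
```

>>> apply_moves:
  delta_pos:
    - [-0.002,-0.025,0]
    - [-0.003,-0.05,0]
    - [-0.005,-0.075,0]
    - [-0.007,-0.1,0]
    - [-0.008,-0.125,0]
    - [-0.01,-0.15,0]
    - [-0.012,-0.175,0]
    - [-0.013,-0.2,0]
  dr:
    - [0,0,0]
    - [0,0,0]
    - [0,0,0]
    - [0,0,0]
    - [0,0,0]
    - [0,0,0]
    - [0,0,0]
    - [0,0,0]
  jaw: [0.05,0.05,0.05,0.05,0.05,0.05,0.05,0.05]

```text
time: 32.2
tool_pos: [0.4859, -0.0372, 0.0743]
tool_rot: [3.141, -0.0, 3.088]
contact_force: [0.8, 2.6, -7.6]
opening: 0.0138
grip_force: 59.8
```

>>> apply_moves:
  delta_pos:
    - [-0.002,-0.025,0]
    - [-0.003,-0.05,0]
    - [-0.005,-0.075,0]
    - [-0.007,-0.1,0]
    - [-0.008,-0.125,0]
    - [-0.01,-0.15,0]
    - [-0.012,-0.175,0]
    - [-0.013,-0.2,0]
  dr:
    - [0,0,0]
    - [0,0,0]
    - [0,0,0]
    - [0,0,0]
    - [0,0,0]
    - [0,0,0]
    - [0,0,0]
    - [0,0,0]
  jaw: [0.05,0.05,0.05,0.05,0.05,0.05,0.05,0.05]

```text
time: 32.87
tool_pos: [0.4807, -0.1171, 0.0742]
tool_rot: [3.141, -0.0, 3.088]
contact_force: [0.0, 2.8, -5.9]
opening: 0.0136
grip_force: 59.8
```

Run:
```python
from tf import *
h=report('t9')
```

```text
[ 0.48071512 -0.11710799  0.07422873] [-0.0642  0.0024] 3.0882 [ 0.   2.8 -5.9] [ 0.64 -0.23 -0.01] 0.0136 59.79365587234497
lid [517.  58.] 297 [0.2085 0.4761]
```

Tray is about half a hand's length from flush. Releasing the grip, then I'll push from outside with the fingers closed.

>>> apply_moves:
  delta_pos:
    - [0,0,0]
    - [0,0,0]
    - [0,0,0]
    - [0,0,0.05]
    - [0,0,0.12]
    - [0,0,0.2]
    - [0,0,0.2]
    - [0,0,0.2]
  dr:
    - [0,0,0]
    - [0,0,0]
    - [0,0,0]
    - [0,0,0]
    - [0,0,0]
    - [0,0,0]
    - [0,0,0]
    - [0,0,0]
  jaw: [0.3,0.3,0.3,0.3,0.3,0.3,0.3,0.3]

```text
time: 33.63
tool_pos: [0.4823, -0.1163, 0.1565]
tool_rot: [-3.14, 0.005, 3.089]
contact_force: [0.2, -0.5, -1.2]
opening: 0.0275
grip_force: 0.0
```

>>> apply_moves:
  delta_pos:
    - [0.004,0.06,0]
    - [0.008,0.12,0]
    - [0.008,0.12,0]
    - [0.008,0.12,-0.1]
    - [0.008,0.12,-0.2]
    - [0.008,0.12,-0.202]
    - [0.008,0.12,-0.202]
    - [0.008,0.12,-0.202]
  dr:
    - [0,0,0]
    - [0,0,0]
    - [0,0,0]
    - [0,0,0]
    - [0,0,0]
    - [0,0,0]
    - [0,0,0]
    - [0,0,0]
  jaw: [0,0,0,0,0,0,0,0]

```text
time: 34.3
tool_pos: [0.4848, -0.0685, 0.0745]
tool_rot: [-3.141, 0.001, 3.088]
contact_force: [1.0, -0.3, 1.5]
opening: 0.0
grip_force: 0.0
```

Run:
```python
from tf import *
h=report('t10')
```

```text
[ 0.48477706 -0.06851725  0.07445928] [-0.1129  0.0032] 3.0883 [ 1.  -0.3  1.5] [0.   0.03 0.04] 0.0 0.0
lid [518.  58.] 288 [0.2091 0.4761]
```

>>> apply_moves:
  delta_pos:
    - [-0.001,-0.02,0]
    - [-0.002,-0.035,0]
    - [-0.003,-0.05,0]
    - [-0.004,-0.065,0]
    - [-0.006,-0.08,0]
    - [-0.007,-0.1,0]
    - [-0.009,-0.12,0]
    - [-0.01,-0.14,0]
  dr:
    - [0,0,0]
    - [0,0,0]
    - [0,0,0]
    - [0,0,0]
    - [0,0,0]
    - [0,0,0]
    - [0,0,0]
    - [0,0,0]
  jaw: [0,0,0,0,0,0,0,0]

```text
time: 35.07
tool_pos: [0.4803, -0.1239, 0.0741]
tool_rot: [3.14, 0.001, 3.088]
contact_force: [0.0, 7.7, 6.0]
opening: 0.0004
grip_force: 3.7
```

>>> apply_moves:
  delta_pos:
    - [-0.001,-0.02,0]
    - [-0.003,-0.035,0]
    - [-0.004,-0.05,0]
    - [-0.004,-0.06,0]
    - [-0.004,-0.06,0]
  dr:
    - [0,0,0]
    - [0,0,0]
    - [0,0,0]
    - [0,0,0]
    - [0,0,0]
  jaw: [0,0,0,0,0]

```text
time: 35.48
tool_pos: [0.4786, -0.1489, 0.0739]
tool_rot: [3.141, 0.001, 3.087]
contact_force: [0.1, 1.8, 1.2]
opening: 0.0004
grip_force: 0.6
```

Run:
```python
from tf import *
h=report('t11')
```

```text
[ 0.47859722 -0.14885752  0.07388796] [-0.0324  0.0024] 3.0873 [0.1 1.8 1.2] [ 0.15 -0.05 -0.  ] 0.0004 0.5832198274583789
lid [517.  58.] 299 [0.2087 0.4757]
```

>>> apply_moves:
  delta_pos:
    - [0,-0.01,0]
    - [-0.001,-0.018,0]
    - [-0.002,-0.025,0]
    - [-0.002,-0.03,0]
    - [-0.002,-0.033,0]
    - [-0.002,-0.033,0]
  dr:
    - [0,0,0]
    - [0,0,0]
    - [0,0,0]
    - [0,0,0]
    - [0,0,0]
    - [0,0,0]
  jaw: [0,0,0,0,0,0]

```text
time: 36.08
tool_pos: [0.4775, -0.1608, 0.0735]
tool_rot: [3.14, -0.001, 3.088]
contact_force: [0.1, 4.2, 2.7]
opening: 0.0002
grip_force: 2.3
```

>>> apply_moves:
  delta_pos:
    - [0,-0.003,0]
    - [0,-0.006,0]
    - [0,-0.006,0]
  dr:
    - [0,0,0]
    - [0,0,0]
    - [0,0,0]
  jaw: [0,0,0]

```text
time: 36.33
tool_pos: [0.4776, -0.1631, 0.0735]
tool_rot: [3.14, -0.001, 3.088]
contact_force: [-0.2, 4.0, 2.7]
opening: 0.0001
grip_force: 2.7
```

>>> apply_moves:
  delta_pos:
    - [0,-0.003,0]
    - [0,-0.006,0]
    - [0,-0.006,0]
  dr:
    - [0,0,0]
    - [0,0,0]
    - [0,0,0]
  jaw: [0,0,0]

```text
time: 36.58
tool_pos: [0.4775, -0.1643, 0.0735]
tool_rot: [3.138, -0.001, 3.088]
contact_force: [1.5, 11.2, 4.7]
opening: 0.0004
grip_force: 5.9
```

>>> apply_moves:
  delta_pos:
    - [0.004,0.06,0]
    - [0.008,0.12,0]
    - [0.008,0.12,0.1]
    - [0.008,0.12,0.2]
    - [0.008,0.12,0.3]
    - [0.008,0.12,0.35]
    - [0.008,0.12,0.35]
  dr:
    - [0,0,0]
    - [0,0,0]
    - [0,0,0]
    - [0,0,0]
    - [0,0,0]
    - [0,0,0]
    - [0,0,0]
  jaw: [0,0,0,0,0,0,0]

```text
time: 37.17
tool_pos: [0.4833, -0.1194, 0.2185]
tool_rot: [-3.138, 0.009, 3.089]
contact_force: [0.6, -0.5, -0.6]
opening: 0.0006
grip_force: 0.0
```

>>> apply_moves:
  delta_pos:
    - [0.05,0.5,0]
    - [0.05,0.5,0]
    - [0.05,0.5,0]
    - [0.05,0.5,0]
    - [0.05,0.5,0]
    - [0.05,0.5,0]
  dr:
    - [0,0,0]
    - [0,0,0]
    - [0,0,0]
    - [0,0,0]
    - [0,0,0]
    - [0,0,0]
  jaw: [0,0,0,0,0,0]

```text
time: 37.67
tool_pos: [0.5005, 0.0869, 0.2124]
tool_rot: [3.14, -0.001, 3.093]
contact_force: [-0.6, 0.5, -0.5]
opening: 0.0005
grip_force: 0.0
```

Run:
```python
from tf import *
s=telemetry.observe(); print(s['tool_pos'])
t=snap('top','t12.png'); h=cv2.cvtColor(t,cv2.COLOR_RGB2HSV); sc=snap('scene','s12.png')
print('expected px: flush board face z0/z.058',px('top',[[*(O+y*uy),z] for y in(-.05,.05) for z in(0,.058,.1,.126)]).round(1).tolist())
for v in range(186,264,6): print(v,[f'{a}/{b}/{c}' for a,b,c in h[v,424:452:2]])
```

```text
[0.50053779 0.08692611 0.21244441]
expected px: flush board face z0/z.058 [[428.2, 242.1], [434.7, 241.3], [439.9, 240.7], [443.3, 240.3], [429.3, 207.1], [435.8, 204.4], [441.0, 202.3], [444.4, 200.9]]
186 ['14/146/112', '14/116/66', '14/127/66', '14/104/64', '60/6/90', '68/11/90', '17/65/79', '18/105/85', '19/117/83', '19/106/84', '20/106/84', '17/108/111', '17/112/109', '19/112/107']
192 ['20/13/181', '23/13/180', '23/13/177', '20/13/174', '24/17/146', '15/124/64', '11/129/79', '13/132/83', '13/131/84', '16/152/79', '19/123/77', '19/114/105', '16/112/105', '17/112/107']
198 ['23/12/176', '19/11/179', '23/12/176', '15/101/152', '13/154/114', '14/147/118', '11/134/80', '14/144/85', '14/113/88', '17/94/106', '19/112/125', '17/108/104', '17/106/103', '19/114/101']
204 ['21/14/180', '21/14/179', '22/16/178', '15/122/144', '14/151/120', '14/151/120', '14/155/148', '14/152/129', '14/111/124', '16/67/107', '19/119/159', '19/116/163', '18/115/167', '19/113/106']
210 ['27/15/174', '21/11/168', '22/17/168', '14/143/123', '14/150/121', '14/150/121', '14/151/144', '14/150/126', '13/133/113', '
[... 939 characters left out ...]
32', '13/147/130', '14/157/125', '18/100/99', '19/110/135', '18/116/198', '19/119/182', '19/119/171', '18/120/176']
246 ['21/15/167', '21/14/180', '15/48/160', '13/153/120', '14/145/123', '14/155/135', '15/154/129', '15/153/127', '18/85/87', '18/114/147', '18/120/179', '18/117/172', '17/116/174', '18/116/171']
252 ['22/16/176', '27/14/182', '18/49/165', '14/153/122', '14/150/119', '14/152/129', '15/154/126', '14/148/122', '19/92/108', '19/115/138', '18/116/169', '18/118/156', '18/116/156', '18/118/158']
258 ['25/16/173', '25/15/181', '18/14/179', '24/16/161', '13/15/118', '24/11/115', '12/11/114', '17/15/117', '18/11/112', '19/109/141', '18/119/163', '18/115/166', '17/117/168', '19/120/168']
```

The board's foot edge sits at or slightly past flush: u is about 429 against an expected 428.2–429.3. Now moving behind the door's outer side.

>>> apply_moves:
  delta_pos:
    - [0.524,-0.478,0]
    - [0.524,-0.478,0]
    - [0.524,-0.478,0]
    - [0.524,-0.478,0]
    - [0.524,-0.478,0]
    - [0.524,-0.478,0]
    - [0.524,-0.478,0]
    - [0.524,-0.478,0]
  dr:
    - [0,0,0]
    - [0,0,0]
    - [0,0,0]
    - [0,0,0]
    - [0,0,0]
    - [0,0,0]
    - [0,0,0]
    - [0,0,0]
  jaw: [0,0,0,0,0,0,0,0]

```text
time: 38.43
tool_pos: [0.7125, -0.1175, 0.2095]
tool_rot: [-3.14, -0.002, 3.081]
contact_force: [0.9, -0.8, -0.8]
opening: 0.0003
grip_force: 0.0
```

>>> apply_moves:
  delta_pos:
    - [0,0,0]
    - [0,0,0]
    - [0,0,0]
  dr:
    - [0,0,0]
    - [0,0,0]
    - [0,0,0]
  jaw: [0,0,0]

```text
time: 38.68
tool_pos: [0.7097, -0.1095, 0.2137]
tool_rot: [3.141, -0.001, 3.088]
contact_force: [0.2, 0.9, 0.1]
opening: 0.0007
grip_force: 0.0
```

Run:
```python
from tf import *
s=telemetry.observe(); tp=np.array(s['tool_pos']); print(tp,s['tool_rot'],cup(tp))
H=np.array([-.0075,.106])
for th in(2.175,2.0,1.8,1.6,1.4,1.2,1.0,.8,.6,.4,.2,.1,0):
    d=np.array([-np.sin(th),-np.cos(th)]); n=np.array([-np.cos(th),np.sin(th)]); o=.0075+.019*abs(n[0])+.0095*abs(n[1])+(.02 if th>2.1 else 0)
    p=H+.14*d+o*n; w=O+p[0]*ux+p[1]*uy; print(th,w.round(4),np.round((w-tp[:2])/.4,3))
```

```text
[ 0.7097112  -0.10951127  0.21365864] [ 3.14142258e+00 -5.54239649e-04  3.08800785e+00] [-0.0871  0.2304]
2.175 [ 0.7034 -0.0997] [-0.016  0.025]
2.0 [ 0.6681 -0.069 ] [-0.104  0.101]
1.8 [ 0.6413 -0.0529] [-0.171  0.142]
1.6 [ 0.6112 -0.043 ] [-0.246  0.166]
1.4 [ 0.5858 -0.0393] [-0.31   0.176]
1.2 [ 0.5606 -0.0401] [-0.373  0.174]
1.0 [ 0.5353 -0.0456] [-0.436  0.16 ]
0.8 [ 0.5107 -0.0561] [-0.498  0.134]
0.6 [ 0.4879 -0.0716] [-0.554  0.095]
0.4 [ 0.4682 -0.092 ] [-0.604  0.044]
0.2 [ 0.4526 -0.1167] [-0.643 -0.018]
0.1 [ 0.4468 -0.1304] [-0.657 -0.052]
0 [ 0.4424 -0.1448] [-0.668 -0.088]
```

>>> apply_moves:
  delta_pos:
    - [0,0,-0.08]
    - [0,0,-0.16]
    - [0,0,-0.24]
    - [0,0,-0.32]
    - [0,0,-0.345]
    - [0,0,-0.345]
    - [0,0,-0.345]
  dr:
    - [0,0,0]
    - [0,0,0]
    - [0,0,0]
    - [0,0,0]
    - [0,0,0]
    - [0,0,0]
    - [0,0,0]
  jaw: [0,0,0,0,0,0,0]

```text
time: 39.27
tool_pos: [0.7109, -0.1091, 0.0771]
tool_rot: [-3.141, 0.001, 3.089]
contact_force: [-0.2, -0.3, 0.2]
opening: 0.0008
grip_force: 0.0
```

No contact. Now sweeping the arc slowly.

>>> apply_moves:
  delta_pos:
    - [-0.016,0.025,0]
    - [-0.045,0.05,0]
    - [-0.075,0.075,0]
    - [-0.104,0.101,0]
    - [-0.137,0.122,0]
    - [-0.171,0.142,0]
    - [-0.208,0.154,0]
    - [-0.246,0.166,0]
  dr:
    - [0,0,0]
    - [0,0,0]
    - [0,0,0]
    - [0,0,0]
    - [0,0,0]
    - [0,0,0]
    - [0,0,0]
    - [0,0,0]
  jaw: [0,0,0,0,0,0,0,0]

```text
time: 39.93
tool_pos: [0.6139, -0.043, 0.0793]
tool_rot: [-3.14, 0.007, 3.089]
contact_force: [2.4, -1.3, -0.1]
opening: 0.0002
grip_force: 0.6
```

Run:
```python
from tf import *
h=report('t13')
```

```text
[ 0.61388657 -0.04300139  0.07930123] [-0.1471  0.1303] 3.089 [ 2.4 -1.3 -0.1] [-0.12 -0.17 -0.03] 0.0002 0.587580273469257
lid [518.  57.] 347 [0.2107 0.4779]
```

>>> apply_moves:
  delta_pos:
    - [-0.032,0.006,0]
    - [-0.064,0.01,0]
    - [-0.096,0.01,0]
    - [-0.127,0.008,0]
    - [-0.158,0.002,0]
    - [-0.19,-0.006,0]
    - [-0.221,-0.018,0]
    - [-0.252,-0.032,0]
  dr:
    - [0,0,0]
    - [0,0,0]
    - [0,0,0]
    - [0,0,0]
    - [0,0,0]
    - [0,0,0]
    - [0,0,0]
    - [0,0,0]
  jaw: [0,0,0,0,0,0,0,0]

```text
time: 40.7
tool_pos: [0.5138, -0.0566, 0.0778]
tool_rot: [-3.141, 0.006, 3.089]
contact_force: [1.9, 0.1, -1.1]
opening: 0.0003
grip_force: 0.7
```

>>> apply_moves:
  delta_pos:
    - [-0.028,-0.018,0]
    - [-0.056,-0.039,0]
    - [-0.081,-0.063,0]
    - [-0.106,-0.09,0]
    - [-0.126,-0.12,0]
    - [-0.145,-0.152,0]
    - [-0.153,-0.168,0]
    - [-0.16,-0.186,0]
  dr:
    - [0,0,0]
    - [0,0,0]
    - [0,0,0]
    - [0,0,0]
    - [0,0,0]
    - [0,0,0]
    - [0,0,0]
    - [0,0,0]
  jaw: [0,0,0,0,0,0,0,0]

```text
time: 41.37
tool_pos: [0.4489, -0.1314, 0.0769]
tool_rot: [-3.141, 0.004, 3.088]
contact_force: [0.6, 1.7, 0.3]
opening: 0.0002
grip_force: 0.5
```

>>> apply_moves:
  delta_pos:
    - [-0.003,-0.01,0]
    - [-0.006,-0.02,0]
    - [-0.008,-0.028,0]
    - [-0.01,-0.034,0]
    - [-0.01,-0.034,0]
  dr:
    - [0,0,0]
    - [0,0,0]
    - [0,0,0]
    - [0,0,0]
    - [0,0,0]
  jaw: [0,0,0,0,0]

```text
time: 41.78
tool_pos: [0.4434, -0.144, 0.0754]
tool_rot: [3.142, -0.0, 3.088]
contact_force: [-0.0, -1.2, 0.3]
opening: 0.0008
grip_force: 0.0
```

>>> apply_moves:
  delta_pos:
    - [0,-0.004,0]
    - [0,-0.008,0]
    - [0,-0.008,0]
  dr:
    - [0,0,0]
    - [0,0,0]
    - [0,0,0]
  jaw: [0,0,0]

```text
time: 42.03
tool_pos: [0.4433, -0.1444, 0.0754]
tool_rot: [3.137, -0.001, 3.088]
contact_force: [2.2, 13.2, 3.9]
opening: 0.0004
grip_force: 7.0
```

>>> apply_moves:
  delta_pos:
    - [0,-0.004,0]
    - [0,-0.004,0]
    - [0,-0.004,0]
  dr:
    - [0,0,0]
    - [0,0,0]
    - [0,0,0]
  jaw: [0,0,0]

```text
time: 42.28
tool_pos: [0.4432, -0.1444, 0.0754]
tool_rot: [3.135, -0.001, 3.088]
contact_force: [4.1, 20.1, 6.3]
opening: 0.0004
grip_force: 11.0
```

>>> apply_moves:
  delta_pos:
    - [0,0.02,0]
    - [0.004,0.1,0]
    - [0.008,0.2,0]
    - [0.008,0.3,0.1]
    - [0.008,0.4,0.2]
    - [0.008,0.5,0.3]
    - [0.008,0.6,0.3]
    - [0.008,0.6,0.3]
  dr:
    - [0,0,0]
    - [0,0,0]
    - [0,0,0]
    - [0,0,0]
    - [0,0,0]
    - [0,0,0]
    - [0,0,0]
    - [0,0,0]
  jaw: [0,0,0,0,0,0,0,0]

```text
time: 42.95
tool_pos: [0.4467, 0.0933, 0.1975]
tool_rot: [3.141, 0.003, 3.088]
contact_force: [1.4, 0.5, 0.5]
opening: 0.0005
grip_force: 0.0
```

Run:
```python
from tf import *
t=snap('top','t14.png'); h=cv2.cvtColor(t,cv2.COLOR_RGB2HSV)
# shut door outer face foot line expected at cup x=-.015
e=px('top',[[*(O-.015*ux+y*uy),z] for y in(-.1,-.05,0,.05,.1) for z in(0.003,.122)]).round(1)
print(e.tolist())
q=[]
for v in range(185,270,4):
    r=np.where(h[v,405:445,1]>90)[0]
    if len(r): q.append((405+r.min(),v))
print(q, cup(pt('top',q,.003)).tolist())
```

```text
[[422.6, 259.5], [436.2, 260.0], [423.2, 241.7], [436.8, 240.0], [423.8, 224.0], [437.4, 220.2], [424.4, 206.6], [438.0, 200.7], [425.0, 189.4], [438.6, 181.4]]
[(np.int64(429), 185), (np.int64(424), 189), (np.int64(424), 193), (np.int64(424), 197), (np.int64(424), 201), (np.int64(424), 205), (np.int64(424), 209), (np.int64(423), 213), (np.int64(423), 217), (np.int64(423), 221), (np.int64(423), 225), (np.int64(423), 229), (np.int64(422), 233), (np.int64(422), 237), (np.int64(422), 241), (np.int64(422), 245), (np.int64(422), 249), (np.int64(429), 253), (np.int64(427), 257), (np.int64(422), 261), (np.int64(439), 265)] [[-0.0039, 0.1135], [-0.0179, 0.1008], [-0.0175, 0.0892], [-0.0171, 0.0776], [-0.0168, 0.066], [-0.0164, 0.0545], [-0.016, 0.043], [-0.0185, 0.0313], [-0.0181, 0.0198], [-0.0177, 0.0084], [-0.0173, -0.003], [-0.0169, -0.0143], [-0.0193, -0.0258], [-0.0189, -0.0371], [-0.0185, -0.0484], [-0.0181, -0.0596], [-0.0178, -0.0708], [0.0024, -0.0806], [-0.0029, -0.0922], [-0.0166, -0.1043], [0.0317, -0.1121]]
```

```bash
python3 -c "
from cell import job; print(job.hand_in())"
```

```text
the job is handed in; nothing more can be done
None
```

I loaded all five brass-lidded jars on the tray, slid it flush into the cupboard, pushed the door shut and handed the job in at about 43 s of the 210 s. I couldn't see the jars once the tray was inside, and the hand-in returned no verdict.

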